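Stack a pendant on its tube rivet and hold the flaring punch ready

ROBOT

A 6-joint arm with a two-finger parallel gripper is mounted at the origin on the work surface. World frame = base frame: x ahead of the robot, y to its left, z up, the work surface at z = 0. Lengths are in m, angles in degrees, forces in N, time in s.
With the tool pointing down it reaches from about 0.2 to 0.875 m from the base axis. Payload 3.4 kg.
Tool frame: the origin (TCP) lies at the very end of the fingers, on their centre line; the grasp point (between the pads) lies 19 mm behind it; z points along the fingers, y is the line along which they close (so a half turn about z gives the same grasp; the last joint's range is limited). The gripper opens to 94 mm and grips with 3 to 60 N. Pads are 16 mm wide; open, the fingers measure 119 mm over their backs; the gripper's body (75 mm by 177 mm) begins 78 mm behind the grasp point.
Start: joints at [66.349, 15.808, 86.224, -0, 77.962, -6.933], TCP at [0.165, 0.551, 0.205] pointing down, gripper open.
Joint ranges: [-165.64, 165.64], [-43.16, 119.46], [12.63, 154.43], [-67.54, 247.53], [6.08, 155.33], [-154.97, 154.97]. Speed limits (degrees/s): [147.25, 147.25, 180, 180, 180, 180].

INTERFACE

Orientations are given as a 3x3 rotation matrix whose columns are the frame's x, y, z axes.
In Python, from plant import robot, viewer gives the robot as it stands. The module is installed in compiled form; this text tells all that it offers.
- The arm moves only by the tool step_arm, never from a script. Its argument "series" is a list of rows, each a list of 3 entries, a list of its own where there are three numbers: the shift along the world's x, y, z in m, then the turn, a rotation vector about the world's x, y, z in rad, then the finger opening in m, from 0 to 0.094. In form: [[[tx, ty, tz], [wx, wy, wz], gripper], ...]. A call has 1 to 12 rows; each row shifts and turns the commanded pose from where the row before left it; what a row does not reach is not made up. A row lasts 1/10 s, in which the tool goes at most 50 mm and 8.59 degrees, less where a joint would pass 70% of its speed; a pose out of reach is approached as far as the arm can. A call with a gripper value outside its range is refused whole. The fingers move at their own pace and stop on an object; "newtons" is the grip in N (left out, the last holds). Time passes only in rows, so rows that do not move let the fingers close. It gives the time, the measured TCP pose, the force, the opening and the grip force at its end, in the units of the state.
- robot.get_obs(): the state, without advancing time (a new reading comes with each control period).
- viewer.capture(name): name is "side" or "top" or "wrist"; returns a dict with "frame" (480x640x3 uint8, red, green, blue), "K" (3x3 intrinsics, pixels), "eye" and "rotation" of the camera in the world; the wrist camera has in their place "hand_eye" (4x4, takes a point from camera to tool coordinates, whose origin is the TCP and whose axes are the flange's). Camera axes: x right, y up, looking along -z (the intrinsics and any distortion apply to the point x, -y, -z); pixel columns grow to the right and rows downward; lengths in m; the calibration is good to about 2 mm. A picture is of the moment at which its call begins: read the wrist's pose just before it. There is no depth.
- robot.finish_job(): hands the job in; it is judged then, once.
The state is a dict: "t": time; "q": joint angles; "qd": joint speeds; "effort": joint torques, N m; "position": TCP position; "ee_rot": TCP orientation; "contact_force": force on the tool from outside, world axes, zero at the start; "ft_torque": the same for the moment, N m; "grip_width": finger opening in m; "grip_force": force on a finger pad.
Only numpy, scipy, OpenCV 4.12 (cv2) and the standard library are available. Lean on these libraries where they do the work, as an engineer would, in place of code of your own. Each camera call takes 0.05 s, during which the arm holds its last target. There are 200 camera calls.

TASK

Rivet up the layered pendant as far as the hammer blow: thread the blue resin back disc over the copper tube rivet that stands in the steel block, then the smaller brass front disc on top of it, both fully home and lying flat. Then take the yellow-banded flaring punch from the wooden stand, set its spring-loaded brass pilot in the mouth of the tube with the punch upright, and press lightly until the pilot is about half way in. Finish while still holding the punch there, ready for someone else to strike it, and leave the other punches, the silver bangle and the file where they are.

Things in the scene. Friction and masses are not known exactly. Their poses are not given: they have to be found in the camera images.
- anvil: Riveting block, fixed to the bench (it does not give when pressed): a bright steel block 90 x 90 x 25 mm on a black rubber pad 110 x 110 x 8 mm. Origin under the centre of the pad, on the bench; z up; its top face is 33 mm above the bench. The copper tube rivet stands upright at the centre of the top face and is held tight in the block.
- tube_foot (a point): Centre of the tube rivet where it leaves the block's top face, 33 mm above the bench; z up.
- tube_mouth (a point): Centre of the tube rivet's open upper end, 14 mm above the block's face, 47 mm above the bench. The tube is 11 mm across outside with an open bore 6.6 mm wide.
- back_disc: Blue resin disc lying flat and loose on the bench, 52 mm diameter, 6 mm thick, with a centre hole 13.5 mm wide. Origin at the centre of its underside, z up; 22 g. Goes on the tube first, down on the block's face. (This and the brass disc change places from start to start.)
- front_disc: Brass disc lying flat and loose on the bench, 36 mm diameter, 5 mm thick, with a centre hole 13.5 mm wide. Origin at the centre of its underside, z up; 35 g. Goes on the tube second, down on the blue disc; the tube then stands 3 mm proud.
- stand: Punch stand, fixed: a brown wooden block 56 x 146 mm and 48 mm high with three upright holes 45 mm apart in a row along its y axis. Origin under its centre, on the bench; z up. Each hole is 15.5 mm wide and 30 mm deep down to a ledge 18 mm above the bench, on which a punch's lower end stands; a narrower hole below the ledge clears the nose.
- punch: Flaring punch, upright in one of the three holes (which one varies): round bright steel bar 14 mm in diameter, 110 mm long, yellow band near its upper end, knurled 50 to 79 mm up. Origin at the centre of its lower end face, z towards its head, which is 80 mm above the stand's top. 145 g. The brass pilot sticks out 14 mm below the lower face.
- pilot_tip (a point): Tip of the brass pilot, 14 mm below the punch's lower end face while the spring is out. The nose is a cone, 3 mm wide at the tip and 9 mm wide 7 mm above it, so in the tube's bore the tip goes about 4 mm below the mouth before the cone seats and centres itself.
- pilot (a joint): How far the spring pilot is pushed back into the punch, in m: 0 free, 0.010 fully in. Spring: 1 N when it starts to move, rising 0.5 N per mm to 6 N fully in; half way, 5 mm, takes 3.5 N.
- doming_punch: Bystander: plain dark steel punch without a band, 14 mm diameter, 95 mm long, standing in another hole of the stand. Origin at the centre of its lower end face. Leave it in its hole.
- centre_punch: Bystander: plain dark steel punch without a band, 14 mm diameter, 85 mm long, standing in another hole of the stand. Origin at the centre of its lower end face. Leave it in its hole.
- bangle: Bystander: silver bangle lying flat on the bench beyond the block, 66 mm diameter, 18 mm high, origin at the centre of its underside.
- file: Bystander: hand file 260 mm long with a wooden handle 22 mm thick, lying on the bench beyond the stand and the block. Origin on the bench under the middle of its length; its x axis points from handle to file tip.
Mind the look-alikes: they are no part of the job. Of the things shaped like the back_disc, the blue one is meant.

How it is judged:
By the outcome, as a careful person would: the job done as asked, in the order asked, and still so for the second after the job is handed in, while the arm keeps its last pose, push and grip.
It also fails if it takes over 58 s, if anything falls off the work surface, if the arm or the gripper's body presses on something with over 40 N, if the wrist force passes 120 N, or if a joint passes its speed limit or range.

## Working session

There is one attempt and no reset: what is moved stays moved. The work goes in short steps, Python scripts to look and compute and a tool call to move; the robot and the scene stay as the last step left them, time stands still between calls to the robot, and variables do not carry over. Pictures are saved under pics/ and viewed, at most 10 in all, crops included, and the job is handed in when it is done.

Besides the shell and the picture viewer there is one more tool, called as name(argument=value, ...), one argument or row to a line, values as JSON. step_arm: Moves the arm, as the interface text tells. Its arguments: {"type":"object","properties":{"series":{"type":"array","items":{"type":"array"}},"newtons":{"type":"number"}},"required":["series"]}

```bash
mkdir -p pics; cat > h.py <<'E'
import numpy as np, cv2
from plant import robot, viewer
np.set_printoptions(precision=4,suppress=True)
def cap(n):
    o=robot.get_obs(); c=viewer.capture(n)
    if 'hand_eye' in c:
        H=np.array(c['hand_eye']); R=np.array(o['ee_rot']); c['rotation']=R@H[:3,:3]; c['eye']=R@H[:3,3]+np.array(o['position'])
    return c
def ray(c,u,v):
    d=c.get('dist',c.get('distortion'))
    K=np.array(c['K'],float)
    p=np.linalg.inv(K)@[u,v,1] if d is None else np.r_[cv2.undistortPoints(np.array([[[u,v]]],float),K,np.array(d,float)).ravel(),1]
    r=np.array(c['rotation'])@[p[0],-p[1],-p[2]]
    return np.array(c['eye']),r/np.linalg.norm(r)
def onz(c,u,v,z):
    e,r=ray(c,u,v); return e+r*(z-e[2])/r[2]
def cross(*cs):
    A=0;b=0
    for e,r in cs:
        P=np.eye(3)-np.outer(r,r); A=A+P; b=b+P@e
    x=np.linalg.solve(A,b); return x,[np.linalg.norm((np.eye(3)-np.outer(r,r))@(x-e))*1e3 for e,r in cs]
def save(c,n,crop=None,s=1):
    f=c['frame'][:,:,::-1]
    if crop: x,y,w,h=crop; f=f[y:y+h,x:x+w]
    cv2.imwrite('pics/'+n+'.png',cv2.resize(f,None,fx=s,fy=s,interpolation=cv2.INTER_CUBIC))
E
python3 - <<'E'
from h import *
o=robot.get_obs(); print({k:np.array(v) for k,v in o.items()})
ims=[]
for n in('side','top','wrist'):
    c=cap(n); print(n,{k:np.array(v) for k,v in c.items() if k!='frame'}); save(c,n+'0')
E
```

```text
{'t': array(0.), 'q': array([66.3483, 15.8452, 86.2919, -0.0016, 77.9636, -6.9326]), 'qd': array([ 0.0634,  0.0226,  0.0506,  0.0379,  0.0396, -0.0196]), 'effort': array([  0.0007, -40.4586, -23.7224,   0.0702,   0.0346,  -0.0001]), 'position': array([0.1652, 0.5502, 0.2047]), 'ee_rot': array([[-0.9577,  0.2877, -0.0007],
       [ 0.2877,  0.9577, -0.0016],
       [ 0.0002, -0.0017, -1.    ]]), 'contact_force': array([ 0.3524, -0.5554,  0.2316]), 'ft_torque': array([ 0.0299, -0.0128, -0.0562]), 'grip_force': array(0.), 'grip_width': array(0.0943)}
side {'K': array([[548.8289,   0.    , 323.1737],
       [  0.    , 548.8289, 243.8768],
       [  0.    ,   0.    ,   1.    ]]), 'eye': array([0.1712, 0.7578, 0.5966]), 'rotation': array([[-0.8585,  0.282 , -0.4284],
       [-0.5126, -0.4425,  0.7358],
       [ 0.018 ,  0.8512,  0.5245]])}
top {'K': array([[571.6299,   0.    , 317.7199],
       [  0.    , 571.6299, 242.2512],
       [  0.    ,   0.    ,   1.    ]]), 'eye': array([0.4232, 0.0506, 1.1466]), 'rotation': array([[ 0.0128,  0.9872, -0.1588],
       [-0.9996,  0.0166,  0.0225],
       [ 0.0249,  0.1584,  0.9871]])}
wrist {'K': array([[379.9639,   0.    , 321.5705],
       [  0.    , 379.9639, 242.1897],
       [  0.    ,   0.    ,   1.    ]]), 'hand_eye': array([[ 0.0013,  0.9631,  0.2691,  0.0792],
       [ 1.    , -0.0011, -0.0007,  0.0012],
       [-0.0003,  0.2691, -0.9631, -0.1801],
       [ 0.    ,  0.    ,  0.    ,  1.    ]]), 'rotation': array([[ 0.2865, -0.9229, -0.2573],
       [ 0.9581,  0.2756,  0.0782],
       [-0.0013, -0.269 ,  0.9631]]), 'eye': array([0.0898, 0.5744, 0.3849])}
```

View pics/top0.png

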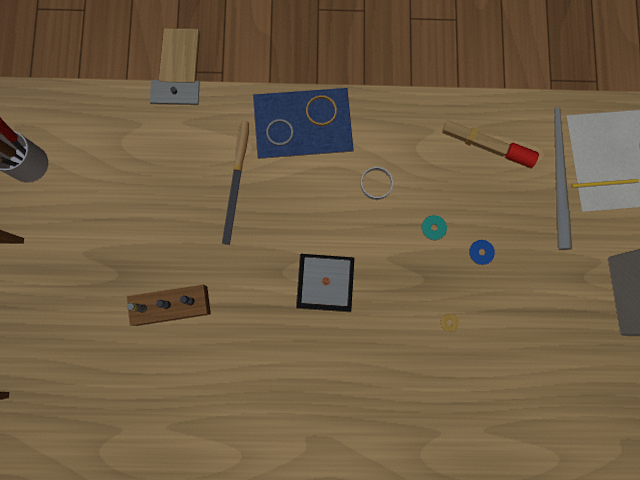

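View pics/side0.png

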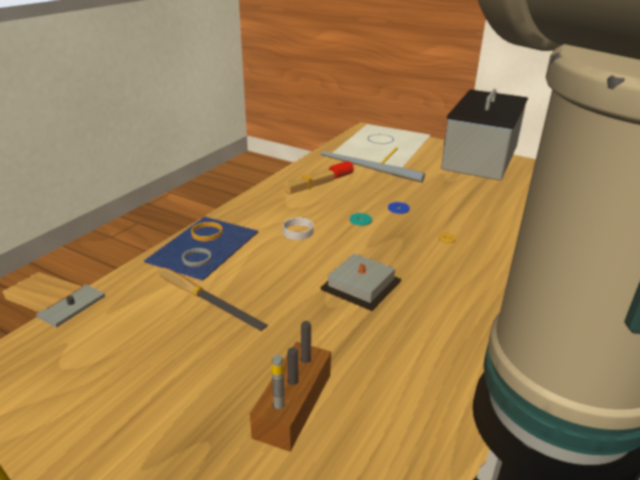

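Top view: blue disc (482,252) is the back disc. Its look-alike is the teal disc at (434,228), the wrong colour. The brass disc is at (449,322), and the anvil's tube at (326,281). The stand is at (168,305), with the yellow-banded punch in its left hole (135,307). Side view: blue (399,208), teal (361,219), brass (447,238), tube (362,268), yellow band (278,368).

```bash
cat >> h.py <<'E'
def blob(c,lo,hi,win):
    x0,y0,x1,y1=win; f=c['frame'][y0:y1,x0:x1]
    m=cv2.inRange(cv2.cvtColor(f,cv2.COLOR_RGB2HSV),np.array(lo),np.array(hi))
    cs,_=cv2.findContours(m,cv2.RETR_EXTERNAL,cv2.CHAIN_APPROX_NONE)
    if not cs: return None
    k=max(cs,key=cv2.contourArea)
    r=cv2.fitEllipse(k) if len(k)>5 else (tuple(k.reshape(-1,2).mean(0)),0,0)
    return np.array(r[0])+[x0,y0],np.array(r[1]),int(cv2.contourArea(k))
E
python3 - <<'E'
from h import *
t=cap('top'); s=cap('side')
B=((105,120,60),(125,255,255));
for n,(lo,hi),wt,ws in [('blue',B,(455,230,510,275),(380,195,420,222)),
 ('brass',((18,140,60),(32,255,255)),(430,305,470,340),(432,228,465,248)),
 ('tube',((3,120,60),(14,255,255)),(310,268,342,294),(350,258,374,276)),
 ('band',((22,150,90),(34,255,255)),(120,295,155,320),(265,355,295,385))]:
    a=blob(t,lo,hi,wt); b=blob(s,lo,hi,ws); print(n,a,b)
    if a and b: print(cross(ray(t,*a[0]),ray(s,*b[0])), [onz(t,*a[0],z)[:2] for z in(0.005,.045)])
save(t,'crop1',(400,190,130,150),4)
E
```

```text
blue (array([481.5159, 251.7317]), array([23.0036, 24.2094]), 436) (array([398.2735, 207.377 ]), array([ 8.9316, 19.0284]), 131)
(array([ 0.593 , -0.3099,  0.0018]), [np.float64(0.5016552130398978), np.float64(0.5016552130395688)]) [array([ 0.593 , -0.3087]), array([ 0.587 , -0.2961])]
brass (array([449.1002, 322.4119]), array([16.2785, 17.0047]), 215) (array([448. , 237.5]), array([21.8565, 39.3812]), 608)
(array([ 0.4481, -0.2403,  0.0021]), [np.float64(1.7715230611341173), np.float64(1.771523061134248)]) [array([ 0.4498, -0.239 ]), array([ 0.4488, -0.2289])]
tube (array([325.5132, 280.7999]), array([6.7606, 7.1333]), 36) (array([361.7291, 268.8484]), array([6.8095, 9.5056]), 44)
(array([0.5256, 0.009 , 0.0367]), [np.float64(0.5026943160735432), np.float64(0.5026943160734648)]) [array([0.529, 0.008]), array([0.5253, 0.0095])]
band (array([132.5, 310. ]), array(0), 0) (array([276.8174, 369.3681]), array([ 9.4885, 11.2528]), 74)
(array([0.4637, 0.3578, 0.1101]), [np.float64(2.2038971913776813), np.float64(2.2038971913777634)]) [array([0.4656, 0.3877]), array([0.4641, 0.3759])]
```

View pics/crop1.png

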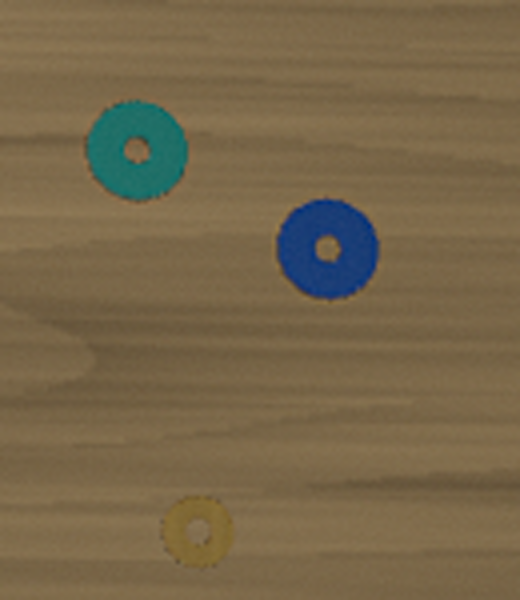

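The crop confirms it: blue disc, teal look-alike above left, brass disc below. I'll move over the anvil on the way.

step_arm(
  series=[
    [[0.027, -0.041, 0], [0, 0, 0.0243], 0.08],
    [[0.027, -0.041, 0], [0, 0, 0.0243], 0.08],
    [[0.027, -0.041, 0], [0, 0, 0.0243], 0.08],
    [[0.027, -0.041, 0], [0, 0, 0.0243], 0.08],
    [[0.027, -0.041, 0], [0, 0, 0.0243], 0.08],
    [[0.027, -0.041, 0], [0, 0, 0.0243], 0.08],
    [[0.027, -0.041, 0], [0, 0, 0.0243], 0.08],
    [[0.027, -0.041, 0], [0, 0, 0.0243], 0.08],
    [[0.027, -0.041, 0], [0, 0, 0.0243], 0.08],
    [[0.027, -0.041, 0], [0, 0, 0.0243], 0.08],
    [[0.027, -0.041, 0], [0, 0, 0.0243], 0.08],
    [[0.027, -0.041, 0], [0, 0, 0.0243], 0.08],
  ],
)

```text
t: 1.45
position: [0.4902, 0.0568, 0.2056]
ee_rot: [[-1.0, -0.0, 0.001], [-0.0, 1.0, 0.0], [-0.001, 0.0, -1.0]]
contact_force: [0.8, 1.1, -0.1]
grip_width: 0.0803
grip_force: 0.0
```

```bash
python3 - <<'E'
from h import *
c=cap('wrist'); print(robot.get_obs()['position'])
save(c,'w1')
e=np.array(c['eye']);p=np.array(c['rotation']).T@(np.array([.526,.009,.047])-e);K=c['K'];print(K[0][0]*p[0]/-p[2]+K[0][2],-K[1][1]*p[1]/-p[2]+K[1][2])
E
```

```text
[0.4955 0.05   0.2055]
268.8921594375854 262.48281659704503
```

View pics/w1.png

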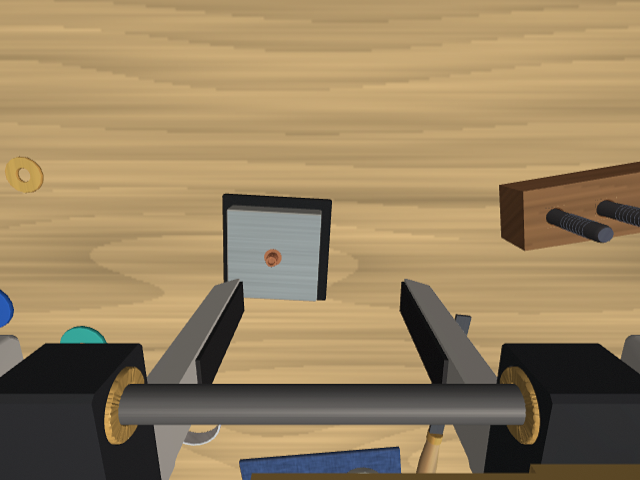

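step_arm(
  series=[
    [[0.006, -0.046, 0], [0, 0, 0], 0.08],
    [[0.006, -0.046, 0], [0, 0, 0], 0.08],
    [[0.006, -0.046, -0.01], [0, 0, 0], 0.08],
    [[0.006, -0.046, -0.01], [0, 0, 0], 0.08],
    [[0.006, -0.046, -0.01], [0, 0, 0], 0.08],
    [[0.006, -0.046, -0.01], [0, 0, 0], 0.08],
    [[0.006, -0.046, -0.015], [0, 0, 0], 0.08],
    [[0.006, 0, 0], [0, 0, 0], 0.08],
    [[0, 0, 0], [0, 0, 0], 0.08],
  ],
)

```text
t: 2.4
position: [0.5375, -0.2637, 0.1496]
ee_rot: [[-1.0, 0.002, -0.001], [0.002, 1.0, 0.002], [0.001, 0.002, -1.0]]
contact_force: [0.0, 0.5, -0.6]
grip_width: 0.0798
grip_force: 0.0
```

Wrist view: tube at (272,257), close to the predicted (269,262). Brass disc at (24,174), blue at (0,308), teal at (83,336), and the stand at the right. Now measuring both discs.

```bash
cat > meas.py <<'E'
from h import *
import json,sys
def proj(c,P):
    p=np.array(c['rotation']).T@(np.array(P)-c['eye']);K=np.array(c['K']);return np.array([K[0,0]*p[0]/-p[2]+K[0,2],-K[1,1]*p[1]/-p[2]+K[1,2]])
COL={'blue':((105,120,60),(125,255,255)),'brass':((18,120,120),(30,255,255)),'tube':((3,110,40),(14,255,255))}
def meas(c,n,P,z,r):
    u=proj(c,P); r=int(r); w=(max(0,int(u[0])-r),max(0,int(u[1])-r),int(u[0])+r,int(u[1])+r)
    b=blob(c,*COL[n],w); print(n,'pred',u,'got',b); 
    if b: print('  onz',onz(c,*b[0],z)); return ray(c,*b[0])
E
python3 - <<'E'
from meas import *
c=cap('wrist'); t=cap('top'); print(robot.get_obs()['position'])
B=np.array
rb=meas(c,'blue',(.593,-.309,.006),.006,60); rf=meas(c,'brass',(.449,-.24,.005),.005,40)
hs=cv2.cvtColor(c['frame'],cv2.COLOR_RGB2HSV);u=proj(c,(.449,-.24,.005)).astype(int);print(hs[u[1]+12,u[0]-20:u[0]+20:4])
for n,r,P in(('blue',rb,(.593,-.309,.006)),('brass',rf,(.449,-.24,.005))):
    q=meas(t,n,P,P[2],18)
    if r and q: print(cross(r,q))
save(c,'w2')
E
```

```text
[ 0.5373 -0.2621  0.1506]
blue pred [270.1828 288.5472] got (array([272.5654, 286.2086]), array([51.1486, 54.9482]), 2205)
  onz [ 0.5907 -0.3067  0.006 ]
brass pred [348.2873 123.8138] got (array([351.0519, 122.7795]), array([42.2638, 44.7656]), 1484)
  onz [ 0.4482 -0.2378  0.005 ]
[[ 18 104 186]
 [ 18 106 149]
 [ 20 142 188]
 [ 20 142 196]
 [ 20 142 191]
 [ 20 142 189]
 [ 20 139 192]
 [ 20 143 189]
 [ 20 142 189]
 [ 21 143 192]]
blue pred [481.833  251.6604] got (array([486.3957, 256.8642]), array([10.0708, 16.2821]), 117)
  onz [ 0.5825 -0.318   0.006 ]
(array([ 0.5755, -0.3029,  0.0468]), [np.float64(2.1315240684660077), np.float64(2.1315240684660473)])
brass pred [449.6097 322.7998] got (array([449.2254, 322.6211]), array([16.4663, 17.6491]), 225)
  onz [ 0.4493 -0.2392  0.005 ]
(array([ 0.4488, -0.2381,  0.0099]), [np.float64(0.4418002047529513), np.float64(0.441800204753058)])
```

step_arm(
  series=[
    [[0.03, -0.025, -0.03], [0, 0, 0], 0.08],
    [[0.026, -0.022, -0.02], [0, 0, 0], 0.08],
    [[0, 0, 0], [0, 0, 0], 0.08],
  ],
)

```text
t: 2.8
position: [0.595, -0.31, 0.0976]
ee_rot: [[-1.0, -0.001, -0.002], [-0.001, 1.0, 0.001], [0.002, 0.001, -1.0]]
contact_force: [0.4, 0.2, -0.3]
grip_width: 0.0799
grip_force: 0.0
```

```bash
python3 - <<'E'
from meas import *
c=cap('wrist'); o=robot.get_obs(); print(o['position'])
r=meas(c,'blue',(.591,-.307,.006),.006,60)
s=cap('side'); q=meas(s,'blue',(.593,-.309,.006),.006,16)
if q: print(cross(r,q))
save(c,'w3')
E
```

```text
[ 0.5937 -0.3088  0.0991]
blue pred [323.4463 240.9927] got (array([323.3757, 240.7703]), array([65.2663, 67.32  ]), 3449)
  onz [ 0.5908 -0.3071  0.006 ]
blue pred [398.0705 205.8807] got (array([398.2735, 207.377 ]), array([ 8.9316, 19.0284]), 131)
  onz [ 0.5895 -0.3024  0.006 ]
(array([ 0.5914, -0.3071,  0.0034]), [np.float64(0.08665241150629484), np.float64(0.08665241150631185)])
```

View pics/w3.png

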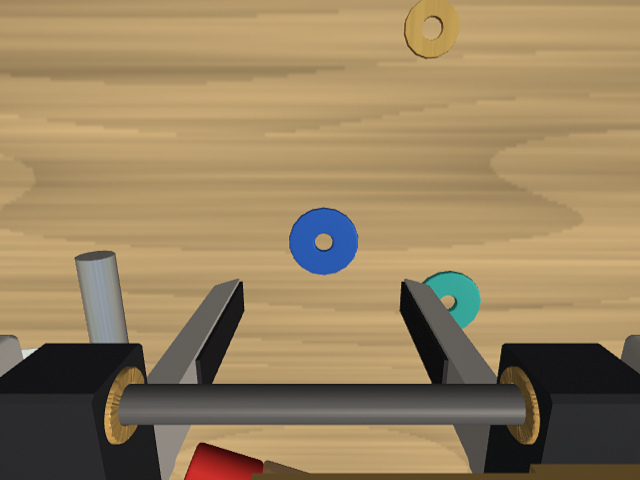

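Blue disc at (323,241) is centred between the fingers, and nothing is in their path. Now grasping.

step_arm(
  newtons=15,
  series=[
    [[-0.003, 0.002, -0.035], [0, 0, 0], 0.08],
    [[0, 0, -0.035], [0, 0, 0], 0.08],
    [[0, 0, -0.02], [0, 0, 0], 0.08],
    [[0, 0, -0.008], [0, 0, 0], 0.08],
    [[0, 0, 0], [0, 0, 0], 0.06],
    [[0, 0, 0], [0, 0, 0], 0.04],
    [[0, 0, 0], [0, 0, 0], 0.04],
    [[0, 0, 0], [0, 0, 0], 0.04],
    [[0, 0, 0], [0, 0, 0], 0.04],
  ],
)

```text
t: 3.8
position: [0.5913, -0.3087, 0.0041]
ee_rot: [[-1.0, 0.0, 0.002], [0.0, 1.0, -0.001], [-0.002, -0.001, -1.0]]
contact_force: [-0.4, 0.7, 4.7]
grip_width: 0.0504
grip_force: 15.0
```

step_arm(
  series=[
    [[0, 0, 0.02], [0, 0, 0], 0.04],
    [[0, 0, 0.04], [0, 0, 0], 0.04],
    [[0, 0, 0.04], [0, 0, 0], 0.04],
    [[0, 0, 0.0], [0, 0, 0], 0.04],
  ],
)

```text
t: 4.2
position: [0.594, -0.3107, 0.1091]
ee_rot: [[-1.0, 0.0, 0.01], [0.0, 1.0, -0.007], [-0.01, -0.007, -1.0]]
contact_force: [1.2, -0.8, -0.5]
grip_width: 0.0508
grip_force: 15.0
```

```bash
python3 - <<'E'
from meas import *
c=cap('wrist'); o=robot.get_obs(); print(o['position'],o['contact_force'],o['grip_width'],o['grip_force'])
p=o['position']; r=meas(c,'blue',p,p[2]+.004,90)
save(c,'w4',(150,220,340,200),2)
E
```

```text
[ 0.5924 -0.3096  0.1061] [ 0.3572 -0.1519  0.3918] 0.05079186359142804 14.99991996679455
blue pred [320.822  290.4444] got (array([321.5675, 295.6516]), array([92.797 , 99.3453]), 7237)
  onz [ 0.5935 -0.3092  0.1101]
```

View pics/w4.png

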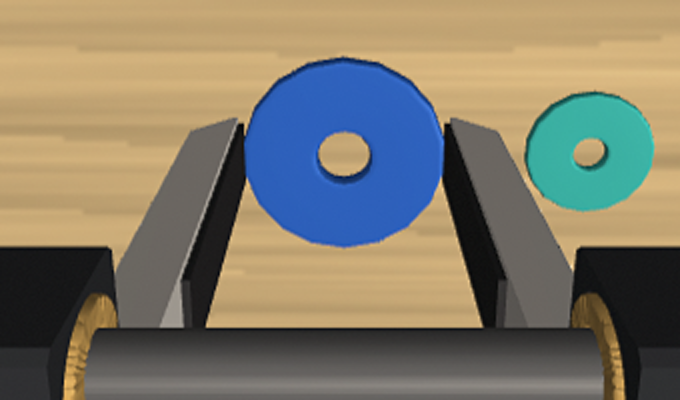

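Blue disc held flat between the fingertips (full-frame hole near (322,297)). Carrying it over the anvil.

step_arm(
  series=[
    [[-0.008, 0.035, 0.015], [0, 0, 0], 0.04],
    [[-0.008, 0.04, 0.015], [0, 0, 0], 0.04],
    [[-0.008, 0.04, 0.02], [0, 0, 0], 0.04],
    [[-0.008, 0.04, 0], [0, 0, 0], 0.04],
    [[-0.008, 0.04, 0], [0, 0, 0], 0.04],
    [[-0.008, 0.04, 0], [0, 0, 0], 0.04],
    [[-0.008, 0.04, 0], [0, 0, 0], 0.04],
    [[-0.008, 0.042, 0], [0, 0, 0], 0.04],
    [[0, 0, 0], [0, 0, 0], 0.04],
    [[0, 0, 0], [0, 0, 0], 0.04],
  ],
)

```text
t: 5.25
position: [0.5256, 0.0093, 0.1515]
ee_rot: [[-1.0, -0.002, -0.002], [-0.002, 1.0, -0.0], [0.002, -0.0, -1.0]]
contact_force: [0.5, -0.2, -0.3]
grip_width: 0.0505
grip_force: 15.0
```

```bash
cat >> meas.py <<'E'
def hole(c,n,P,r=26):
    # centre of the largest non-coloured inner contour of disc near projected P
    u=proj(c,P).astype(int); x0,y0=u-90; f=c['frame'][y0:y0+180,x0:x0+180]
    m=cv2.inRange(cv2.cvtColor(f,cv2.COLOR_RGB2HSV),np.array(COL[n][0]),np.array(COL[n][1]))
    cs,h=cv2.findContours(m,cv2.RETR_CCOMP,cv2.CHAIN_APPROX_NONE)
    k=max([k for k,g in zip(cs,h[0]) if g[3]>=0],key=cv2.contourArea)
    e=cv2.fitEllipse(k); return np.array(e[0])+[x0,y0],e[1]
E
python3 - <<'E'
from meas import *
c=cap('wrist'); o=robot.get_obs(); p=np.array(o['position']); print(p,o['ee_rot'],o['contact_force'],o['grip_width'])
r=meas(c,'blue',p+[0,0,.004],p[2]+.004,70); print(hole(c,'blue',p+[0,0,.004]))
r=meas(c,'tube',(.526,.009,.047),.047,22)
s=cap('side'); q=meas(s,'tube',(.526,.009,.047),.047,9)
if r and q: print(cross(r,q))
save(c,'w5',(150,180,340,200),2)
E
```

```text
[0.5261 0.0084 0.1516] [[-1.     -0.0005 -0.0013]
 [-0.0005  1.     -0.0006]
 [ 0.0013 -0.0006 -1.    ]] [ 0.6213 -0.2721 -0.0765] 0.0505175356026646
blue pred [316.7475 300.0119] got (array([321.5963, 295.6352]), array([92.874 , 99.4241]), 7249)
  onz [0.5237 0.0108 0.1556]
(array([321.5955, 296.5891]), (23.579875946044922, 27.419179916381836))
tube pred [319.2218 242.0642] got (array([321.3853, 236.4207]), array([19.0722, 19.3124]), 286)
  onz [0.5215 0.0107 0.047 ]
tube pred [361.551 264.042] got (array([361.6891, 268.6217]), array([7.1344, 9.4096]), 43)
  onz [0.519 0.022 0.047]
(array([0.524 , 0.0108, 0.0386]), [np.float64(0.3139791546137487), np.float64(0.31397915461368436)])
```

View pics/w5.png

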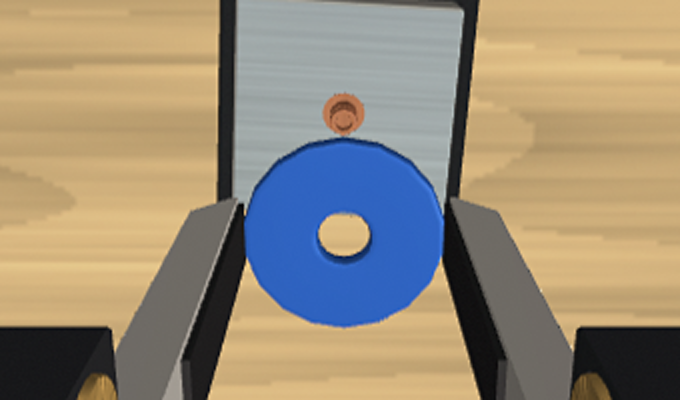

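Disc hole at (321.6,296.6). The copper patch near (322,237) has an outer ring and an inner cup, so I need to know which one is the mouth.

```bash
python3 - <<'E'
from meas import *
c=cap('wrist'); save(c,'w6',(300,216,44,36),16)
f=c['frame']; hs=cv2.cvtColor(f,cv2.COLOR_RGB2HSV)
print('col',[tuple(hs[v,321]) [0::2] for v in range(222,252)]); print('row',[tuple(hs[241,u])[0::2] for u in range(308,336)])
for z in(.033,.047): print(z,proj(c,(.5250,.0100,z)))
E
```

```text
col [(np.uint8(93), np.uint8(170)), (np.uint8(90), np.uint8(170)), (np.uint8(92), np.uint8(176)), (np.uint8(9), np.uint8(168)), (np.uint8(11), np.uint8(187)), (np.uint8(11), np.uint8(187)), (np.uint8(11), np.uint8(182)), (np.uint8(10), np.uint8(153)), (np.uint8(10), np.uint8(101)), (np.uint8(10), np.uint8(108)), (np.uint8(10), np.uint8(117)), (np.uint8(11), np.uint8(119)), (np.uint8(11), np.uint8(165)), (np.uint8(11), np.uint8(186)), (np.uint8(11), np.uint8(186)), (np.uint8(11), np.uint8(188)), (np.uint8(11), np.uint8(188)), (np.uint8(11), np.uint8(188)), (np.uint8(11), np.uint8(190)), (np.uint8(11), np.uint8(174)), (np.uint8(10), np.uint8(119)), (np.uint8(10), np.uint8(134)), (np.uint8(11), np.uint8(184)), (np.uint8(10), np.uint8(167)), (np.uint8(93), np.uint8(152)), (np.uint8(97), np.uint8(166)), (np.uint8(108), np.uint8(115)), (np.uint8(109), np.uint8(94)), (np.uint8(109), np.uint8(115)), (np.uint8(109), np.uint8(160))]
row [(np.uint8(90), np.uint8(166)), (np.uint8(90), np.uint8(165)), (np.uint8(90), np.uint8(166)), (np.uint8(90), np.uint8(165)), (np.uint8(93), np.uint8(166)), (np.uint8(93), np.uint8(168)), (np.uint8(95), np.uint8(173)), (np.uint8(11), np.uint8(181)), (np.uint8(11), np.uint8(185)), (np.uint8(10), np.uint8(161)), (np.uint8(12), np.uint8(189)), (np.uint8(10), np.uint8(181)), (np.uint8(10), np.uint8(143)), (np.uint8(11), np.uint8(174)), (np.uint8(11), np.uint8(170)), (np.uint8(11), np.uint8(176)), (np.uint8(11), np.uint8(170)), (np.uint8(11), np.uint8(174)), (np.uint8(11), np.uint8(128)), (np.uint8(10), np.uint8(122)), (np.uint8(11), np.uint8(189)), (np.uint8(10), np.uint8(189)), (np.uint8(11), np.uint8(169)), (np.uint8(11), np.uint8(184)), (np.uint8(19), np.uint8(167)), (np.uint8(95), np.uint8(174)), (np.uint8(90), np.uint8(172)), (np.uint8(90), np.uint8(173))]
0.033 [322.3889 235.1101]
0.047 [322.4277 239.6196]
```

View pics/w6.png

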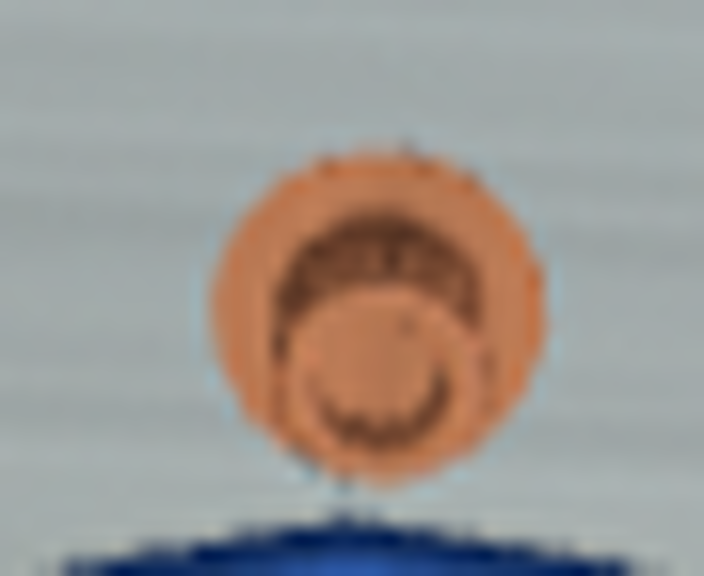

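The picture shows a flat copper foot ring centred at about (323,235). The tube mouth is above it at about (323.5,239.5), with the bore as a dark crescent. Working out the relative shift with ideal tool-down orientation.

```bash
cat >> meas.py <<'E'
H=np.array(viewer.capture('wrist')['hand_eye']); KW=np.array(viewer.capture('wrist')['K'])
def off(u,v,z,R=np.diag([-1.,1,-1])):
    c={'K':KW,'rotation':R@H[:3,:3],'eye':R@H[:3,3]}; return onz(c,u,v,z)*1e3
E
python3 - <<'E'
from meas import *
print('disc before',off(323.4,240.8,-.094)); print('mouth',off(323.6,239.5,-.105),'foot',off(323.3,235.3,-.119))
for h in(.001,.003,.004,.005): print(h,off(321.6,296.2,h))
E
```

```text
disc before [ -3.2923   2.9092 -94.    ]
mouth [  -1.309     3.1275 -105.    ] foot [  -1.0413    2.9647 -119.    ]
0.001 [-0.1808  1.5016  1.    ]
0.003 [-1.0592  1.4991  3.    ]
0.004 [-1.4984  1.4978  4.    ]
0.005 [-1.9376  1.4966  5.    ]
```

step_arm(
  series=[
    [[-0.0005, 0.0012, -0.04], [0, 0, 0], 0.04],
    [[0, 0, -0.04], [0, 0, 0], 0.04],
    [[0, 0, -0.018], [0, 0, 0], 0.04],
    [[0, 0, 0], [0, 0, 0], 0.04],
    [[0, 0, 0], [0, 0, 0], 0.04],
  ],
)

```text
t: 6.0
position: [0.5265, 0.0091, 0.0547]
ee_rot: [[-1.0, 0.001, 0.0], [0.001, 1.0, 0.0], [-0.0, 0.0, -1.0]]
contact_force: [0.3, -0.3, 0.2]
grip_width: 0.0505
grip_force: 15.0
```

```bash
python3 - <<'E'
from meas import *
o=robot.get_obs(); p=np.array(o['position']); print(p,o['contact_force'],o['ft_torque'])
c=cap('wrist'); print(hole(c,'blue',p+[0,0,.004]))
save(c,'w7',(296,274,52,42),14)
E
```

```text
[0.5274 0.0093 0.0558] [-0.6281 -0.393   0.4892] [0.0233 0.0067 0.0374]
(array([321.5958, 296.6092]), (23.299297332763672, 27.307209014892578))
```

View pics/w7.png

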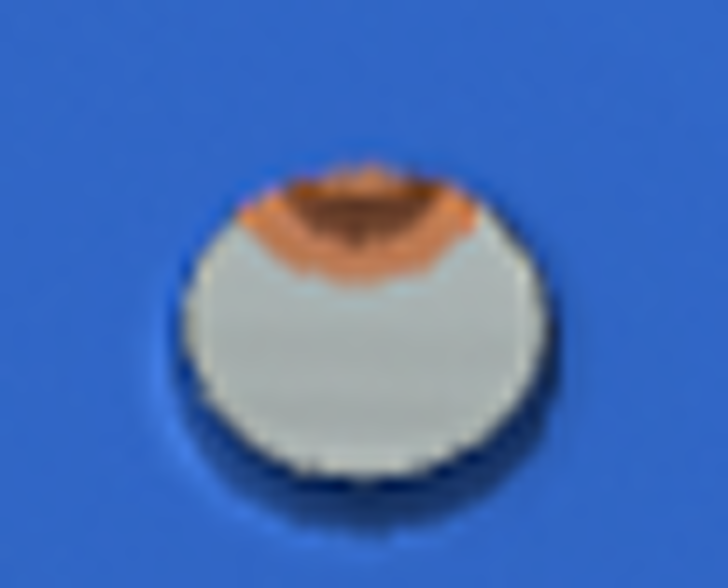

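The hole now shows the mouth's far rim at about (321.4,293.5). The hole's lower far rim is at (321.8,307.6), so sideways alignment is good. Computing the fore-aft shift.

```bash
python3 - <<'E'
from meas import *
for tz in(.053,.054,.0555):
    m=off(321.4,293.6,.047-tz)-[5.5,0,0]; b=off(321.4,290.7,.047-tz)-[3.3,0,0]
    print(tz,'mouth',m,b)
for zb in(-.003,-.002,-.001): print(zb,'hole bottom', off(321.8,307.8,zb)-[6.75,0,0],'top centre',off(321.6,296.6,zb+.006))
E
```

```text
0.053 mouth [-4.0879  1.4037 -6.    ] [-3.5388  1.4018 -6.    ]
0.054 mouth [-3.6567  1.4044 -7.    ] [-3.1165  1.4025 -7.    ]
0.0555 mouth [-3.0099  1.4054 -8.5   ] [-2.483   1.4035 -8.5   ]
-0.003 hole bottom [ 1.427   1.6213 -3.    ] top centre [-0.8363  1.5004  3.    ]
-0.002 hole bottom [ 0.9517  1.6194 -2.    ] top centre [-1.2767  1.4991  4.    ]
-0.001 hole bottom [ 0.4765  1.6175 -1.    ] top centre [-1.7171  1.4979  5.    ]
```

step_arm(
  series=[
    [[-0.003, 0, 0], [0, 0, 0], 0.04],
    [[0, 0, 0], [0, 0, 0], 0.04],
    [[0, 0, 0], [0, 0, 0], 0.04],
  ],
)

```text
t: 6.55
position: [0.5229, 0.01, 0.0548]
ee_rot: [[-1.0, 0.0, 0.0], [0.0, 1.0, 0.0], [-0.0, 0.0, -1.0]]
contact_force: [-0.8, 0.7, -0.5]
grip_width: 0.0505
grip_force: 15.0
```

```bash
cat >> meas.py <<'E'
def inhole(c,u=322,r=(280,316),n='blue'):
    hs=cv2.cvtColor(c['frame'],cv2.COLOR_RGB2HSV).astype(int)
    g=''
    for v in range(*r):
        print(v,''.join('o' if 3<=h<=15 and s>100 and b>145 else 'd' if 3<=h<=15 and s>100 else 'B' if 105<h<125 and b>150 else 'n' if 100<h<125 and s>90 else '.' for h,s,b in hs[v,u-18:u+19]))
E
python3 - <<'E'
from meas import *
o=robot.get_obs(); print(o['position'])
c=cap('wrist'); print(hole(c,'blue',np.array(o['position'])+[0,0,.004])); inhole(c)
E
```

```text
[0.523  0.01   0.0546]
(array([321.5733, 296.5009]), (23.577157974243164, 27.254186630249023))
280 BBBBBBBBBBBBBBBBBBBBBBBBBBBBBBBBBBBBB
281 BBBBBBBBBBBBBBBBBBBBBBBBBBBBBBBBBBBBB
282 BBBBBBBBBBBBBBBBBBBBBBBBBBBBBBBBBBBBB
283 BBBBBBBBBBBBBBBBBBBBBBBBBBBBBBBBBBBBB
284 BBBBBBBBBBBBBBBBBBBBBBBBBBBBBBBBBBBBB
285 BBBBBBBBBBBBBBBBBBBBBBBBBBBBBBBBBBBBB
286 BBBBBBBBBBBBBBB...o...BBBBBBBBBBBBBBB
287 BBBBBBBBBBBB.ooooooooood.BBBBBBBBBBBB
288 BBBBBBBBBB.ooooooooooooood.BBBBBBBBBB
289 BBBBBBBB.oooooooooooooooooo.BBBBBBBBB
290 BBBBBBBBoooooooooooooooooooonBBBBBBBB
291 BBBBBBBdooooooooooooooooooooonBBBBBBB
292 BBBBBB.oooooooooooooooooooooo.BBBBBBB
293 BBBBBBdooooooooooooooodooooo..nBBBBBB
294 BBBBBB.oooodoooooooooddoooo....BBBBBB
295 BBBBB..ooooddooooooddddooo.....nBBBBB
296 BBBBB...ooodddddddddddooo......nBBBBB
297 BBBBB...ooooddddddddddooo......nBBBBB
298 BBBBB...ooooddddddddooooo......nBBBBB
299 BBBBBn...ooooodddddooooo.......nBBBBB
300 BBBBBn....oooooooooooo........nnBBBBB
301 BBBBBn......ooooooooo.........nnBBBBB
302 BBBBBBn........oo............nnnBBBBB
303 BBBBBBnn.....................nnBBBBBB
304 BBBBBBnnn...................nnnBBBBBB
305 BBBBBBnnnn.................nnnnBBBBBB
306 BBBBBBBnnnn..............nnnnnBBBBBBB
307 BBBBBBBBnnnnn..........nnnnnnBBBBBBBB
308 BBBBBBBBBnnnnnnnnnnnnnnnnnnnBBBBBBBBB
309 BBBBBBBBBBBnnnnnnnnnnnnnnnnBBBBBBBBBB
310 BBBBBBBBBBBBnnnnnnnnnnnnnBBBBBBBBBBBB
311 BBBBBBBBBBBBBBBnnnnnnnBBBBBBBBBBBBBBB
312 BBBBBBBBBBBBBBBBBBBBBBBBBBBBBBBBBBBBB
313 BBBBBBBBBBBBBBBBBBBBBBBBBBBBBBBBBBBBB
314 BBBBBBBBBBBBBBBBBBBBBBBBBBBBBBBBBBBBB
315 BBBBBBBBBBBBBBBBBBBBBBBBBBBBBBBBBBBBB
```

step_arm(
  series=[
    [[0.0008, -0.0008, -0.003], [0, 0, 0], 0.04],
    [[0, 0, 0], [0, 0, 0], 0.04],
    [[0, 0, 0], [0, 0, 0], 0.04],
  ],
)

```text
t: 7.0
position: [0.5236, 0.0091, 0.0513]
ee_rot: [[-1.0, 0.0, -0.0], [0.0, 1.0, 0.0], [0.0, 0.0, -1.0]]
contact_force: [-0.4, -0.7, -0.1]
grip_width: 0.0504
grip_force: 15.0
```

```bash
python3 - <<'E'
from meas import *
o=robot.get_obs(); print(o['position'],o['contact_force'])
c=cap('wrist'); inhole(c,r=(285,313))
for tz in(.051,.052):
  print([off(321.5,v,.047-tz)[0] for v in(300,302,304)])
E
```

```text
[0.5237 0.0091 0.0514] [-0.4071  0.4298 -1.095 ]
285 BBBBBBBBBBBBBBBBBBBBBBBBBBBBBBBBBBBBB
286 BBBBBBBBBBBBBBB...o...BBBBBBBBBBBBBBB
287 BBBBBBBBBBBB.ooooooooooo.BBBBBBBBBBBB
288 BBBBBBBBBB.dooooooooooooodnBBBBBBBBBB
289 BBBBBBBBnddoooooooooooooooo.BBBBBBBBB
290 BBBBBBBB.dooooooooooooooooodnBBBBBBBB
291 BBBBBBBodooooooooooooooooooodnBBBBBBB
292 BBBBBB.odoooooooooooooooooooooBBBBBBB
293 BBBBBBoodooooooooooooooooooooo.BBBBBB
294 BBBBBB.odooooooooooooooodooooo.BBBBBB
295 BBBBB...oooodooooooooooddoooo..nBBBBB
296 BBBBB....oooddoooooooddddooo...nBBBBB
297 BBBBB....ooooddddoddddddooo....nBBBBB
298 BBBBB....ooooddddddddddoooo....nBBBBB
299 BBBBBn....ooooddddddddoooo.....nBBBBB
300 BBBBBn....oooooddddddooooo....nnBBBBB
301 BBBBBn......oooooooooooo......nnBBBBB
302 BBBBBBn......oooooooooo......nnnBBBBB
303 BBBBBBnn........oooo.........nnBBBBBB
304 BBBBBBnnn...................nnnBBBBBB
305 BBBBBBBnnn.................nnnnBBBBBB
306 BBBBBBBnnnn..............nnnnnBBBBBBB
307 BBBBBBBBnnnnn..........nnnnnnBBBBBBBB
308 BBBBBBBBBnnnnnnnnnnnnnnnnnnnBBBBBBBBB
309 BBBBBBBBBBBnnnnnnnnnnnnnnnnBBBBBBBBBB
310 BBBBBBBBBBBBnnnnnnnnnnnnnBBBBBBBBBBBB
311 BBBBBBBBBBBBBBBnnnnnnnBBBBBBBBBBBBBBB
312 BBBBBBBBBBBBBBBBBBBBBBBBBBBBBBBBBBBBB
[np.float64(4.176305563181076), np.float64(5.3180190479388685), np.float64(6.463253161041682)]
[np.float64(4.627228324097524), np.float64(5.775141958932556), np.float64(6.926595341116116)]
```

Aligned sideways and fore-aft. Descending onto the tube.

step_arm(
  series=[
    [[0, 0, -0.003], [0, 0, 0], 0.04],
    [[0, 0, -0.003], [0, 0, 0], 0.04],
    [[0, 0, -0.002], [0, 0, 0], 0.04],
    [[0, 0, 0], [0, 0, 0], 0.04],
  ],
)

```text
t: 7.55
position: [0.5233, 0.0092, 0.043]
ee_rot: [[-1.0, 0.0, -0.001], [0.0, 1.0, 0.0], [0.001, 0.0, -1.0]]
contact_force: [-0.4, 0.5, 0.1]
grip_width: 0.0508
grip_force: 15.0
```

```bash
python3 - <<'E'
from meas import *
o=robot.get_obs(); print(o['position'],o['contact_force'],o['ft_torque'])
c=cap('wrist'); inhole(c,r=(285,313))
E
```

```text
[0.5237 0.0091 0.0434] [-0.092  -0.5414 -0.43  ] [-0.0088 -0.0519 -0.0267]
285 BBBBBBBBBBBBBBBBBBBBBBBBBBBBBBBBBBBBB
286 BBBBBBBBBBBBBBBn....nnBBBBBBBBBBBBBBB
287 BBBBBBBBBBBB.ddddddddddd.BBBBBBBBBBBB
288 BBBBBBBBBB.dddddddddddddd.nBBBBBBBBBB
289 BBBBBBBBnddddddddddddoddddd.BBBBBBBBB
290 BBBBBBBB.ddoddddddddddddodddnBBBBBBBB
291 BBBBBBBodddddddddddddddddodddnBBBBBBB
292 BBBBBB.oddddddddddooddddddodooBBBBBBB
293 BBBBBBoodddddoooooooooooddodoo.BBBBBB
294 BBBBB.ooddddooooooooooooodddoo.BBBBBB
295 BBBBB.oodddooooooooooooooodooodnBBBBB
296 BBBBBoooddooooooooooooooooooooonBBBBB
297 BBBBBooodoooooooooooooooooooooonBBBBB
298 BBBBB.oodoooooooooooooooooooooonBBBBB
299 BBBBB.oodooooooooooooooooooooo.nBBBBB
300 BBBBBnodoooooooooooooooodooooo.nBBBBB
301 BBBBBB.doooooooooooooooddoooo.nnBBBBB
302 BBBBBBn.oooodooooooooodddooo.nnnBBBBB
303 BBBBBBnnoooodddooooodddddooo.nnBBBBBB
304 BBBBBBnn.oooodddddddddddooodnnnBBBBBB
305 BBBBBBBn.ooooddddddddddoooo.nnnBBBBBB
306 BBBBBBBnnoooooddddddddooooonnnBBBBBBB
307 BBBBBBBBnnoooooodddddooooo.nnBBBBBBBB
308 BBBBBBBBBnnooooooooooooo.nnnBBBBBBBBB
309 BBBBBBBBBBBnooooooooooo.nnnBBBBBBBBBB
310 BBBBBBBBBBBBnn..oooo...nnBBBBBBBBBBBB
311 BBBBBBBBBBBBBBBnnnnnnnBBBBBBBBBBBBBBB
312 BBBBBBBBBBBBBBBBBBBBBBBBBBBBBBBBBBBBB
```

step_arm(
  series=[
    [[0, 0, -0.003], [0, 0, 0], 0.04],
    [[0, 0, -0.003], [0, 0, 0], 0.04],
    [[0, 0, -0.0015], [0, 0, 0], 0.04],
    [[0, 0, 0], [0, 0, 0], 0.04],
  ],
)

```text
t: 8.1
position: [0.5239, 0.0091, 0.0364]
ee_rot: [[-1.0, 0.0, 0.0], [0.0, 1.0, 0.0], [-0.0, 0.0, -1.0]]
contact_force: [-0.9, 0.3, 3.3]
grip_width: 0.0511
grip_force: 15.0
```

step_arm(
  series=[
    [[0, 0, 0], [0, 0, 0], 0.07],
    [[0, 0, 0], [0, 0, 0], 0.07],
    [[0, 0, 0.02], [0, 0, 0], 0.07],
    [[0, 0, 0.045], [0, 0, 0], 0.07],
    [[0, 0, 0.045], [0, 0, 0], 0.07],
    [[0, 0, 0], [0, 0, 0], 0.07],
  ],
)

```text
t: 8.7
position: [0.5281, 0.0087, 0.1517]
ee_rot: [[-1.0, 0.0, 0.012], [0.0, 1.0, -0.001], [-0.012, -0.001, -1.0]]
contact_force: [0.5, -0.7, 1.2]
grip_width: 0.0701
grip_force: 0.0
```

```bash
python3 - <<'E'
from meas import *
o=robot.get_obs(); p=np.array(o['position']); print(p,o['contact_force'])
c=cap('wrist'); print(meas(c,'blue',(p[0],p[1],.039),.039,60)); print(proj(c,(.525,.0105,.047)))
u=proj(c,(.525,.0105,.039)).astype(int); inhole(c,u[0],(u[1]-16,u[1]+17))
E
```

```text
[0.5242 0.0091 0.1467] [-0.4459  0.9889 -1.2734]
blue pred [319.6177 239.8983] got (array([321.6094, 238.9644]), array([61.9351, 63.9662]), 3110)
  onz [0.5235 0.0106 0.039 ]
(array([0.445 , 0.0104, 0.3267]), array([ 0.2632,  0.0008, -0.9647]))
[321.4447 243.6554]
224 BBBBBBBBBBBBBBBBBBBBBBBBBBBBBBBBBBBBB
225 BBBBBBBBBBBBBBBBBBBBBBBBBBBBBBBBBBBBB
226 BBBBBBBBBBBBBBBBBBBBBBBBBBBBBBBBBBBBB
227 BBBBBBBBBBBBBBBBBBBBBBBBBBBBBBBBBBBBB
228 BBBBBBBBBBBBBBBBBBBBBBBBBBBBBBBBBBBBB
229 BBBBBBBBBBBBBBBBBBBBBBBBBBBBBBBBBBBBB
230 BBBBBBBBBBBBBBBBBBBBBBBBBBBBBBBBBBBBB
231 BBBBBBBBBBBBBBBBBBBBBBBBBBBBBBBBBBBBB
232 BBBBBBBBBBBBBBBB......nBBBBBBBBBBBBBB
233 BBBBBBBBBBBBBB..ddddddd.nBBBBBBBBBBBB
234 BBBBBBBBBBBBB.oddddddddoonBBBBBBBBBBB
235 BBBBBBBBBBBB.oddddddddddodnBBBBBBBBBB
236 BBBBBBBBBBB.oddddddddddddodBBBBBBBBBB
237 BBBBBBBBBBBooddddddddddddoonBBBBBBBBB
238 BBBBBBBBBBnoddddoooooodddoo.BBBBBBBBB
239 BBBBBBBBBBnodddoooooooooddo.BBBBBBBBB
240 BBBBBBBBBBnoddooooooooooodo.BBBBBBBBB
241 BBBBBBBBBBnodoooooooooooooo.BBBBBBBBB
242 BBBBBBBBBBB.doooooooooooooonBBBBBBBBB
243 BBBBBBBBBBB.doooooooooodoo.nBBBBBBBBB
244 BBBBBBBBBBBn.oodooooooddoonnBBBBBBBBB
245 BBBBBBBBBBBBnooddooooodoo.nBBBBBBBBBB
246 BBBBBBBBBBBBnooodddddddoonBBBBBBBBBBB
247 BBBBBBBBBBBBB.ooddddddoooBBBBBBBBBBBB
248 BBBBBBBBBBBBBB.ooodoooo.nBBBBBBBBBBBB
249 BBBBBBBBBBBBBBB..ooooo.BBBBBBBBBBBBBB
250 BBBBBBBBBBBBBBBBBn..nnBBBBBBBBBBBBBBB
251 BBBBBBBBBBBBBBBBBBBBBBBBBBBBBBBBBBBBB
252 BBBBBBBBBBBBBBBBBBBBBBBBBBBBBBBBBBBBB
253 BBBBBBBBBBBBBBBBBBBBBBBBBBBBBBBBBBBBB
254 BBBBBBBBBBBBBBBBBBBBBBBBBBBBBBBBBBBBB
255 BBBBBBBBBBBBBBBBBBBBBBBBBBBBBBBBBBBBB
256 BBBBBBBBBBBBBBBBBBBBBBBBBBBBBBBBBBBBB
```

step_arm(
  series=[
    [[-0.008, -0.036, 0], [0, 0, 0], 0.07],
    [[-0.012, -0.041, 0], [0, 0, 0], 0.07],
    [[-0.012, -0.041, 0], [0, 0, 0], 0.07],
    [[-0.012, -0.041, 0], [0, 0, 0], 0.07],
    [[-0.012, -0.041, -0.02], [0, 0, 0], 0.07],
    [[-0.012, -0.041, -0.03], [0, 0, 0], 0.07],
    [[-0.008, -0.008, 0], [0, 0, 0], 0.07],
    [[0, 0, 0], [0, 0, 0], 0.07],
    [[0, 0, 0], [0, 0, 0], 0.07],
  ],
)

```text
t: 9.75
position: [0.4482, -0.2371, 0.097]
ee_rot: [[-1.0, 0.001, -0.0], [0.001, 1.0, 0.002], [0.0, 0.002, -1.0]]
contact_force: [1.1, -0.5, 0.3]
grip_width: 0.0701
grip_force: 0.0
```

```bash
python3 - <<'E'
from meas import *
o=robot.get_obs(); p=np.array(o['position']); print(p,o['ee_rot'])
c=cap('wrist'); r=meas(c,'brass',(.4485,-.2385,.005),.005,60)
b=blob(c,*COL['brass'],(260,180,390,310)); print(b,off(*b[0],.005-p[2]))
E
```

```text
[ 0.449  -0.237   0.0978] [[-1.     -0.0012  0.001 ]
 [-0.0012  1.      0.0002]
 [-0.001   0.0001 -1.    ]]
brass pred [317.458  244.6652] got (array([318.6849, 243.9483]), array([44.9838, 46.572 ]), 1642)
  onz [ 0.4479 -0.2376  0.005 ]
(array([318.6849, 243.9483]), array([44.9838, 46.572 ]), 1642) [ -1.1864  -0.6109 -92.7784]
```

Blue disc is home: the tube mouth shows in its hole and the disc lies flat. Grasping brass.

step_arm(
  newtons=15,
  series=[
    [[-0.0013, -0.002, -0.035], [0, 0, 0], 0.07],
    [[0, 0, -0.035], [0, 0, 0], 0.07],
    [[0, 0, -0.02], [0, 0, 0], 0.06],
    [[0, 0, -0.005], [0, 0, 0], 0.05],
    [[0, 0, 0], [0, 0, 0], 0.04],
    [[0, 0, 0], [0, 0, 0], 0.025],
    [[0, 0, 0], [0, 0, 0], 0.025],
    [[0, 0, 0], [0, 0, 0], 0.025],
    [[0, 0, 0], [0, 0, 0], 0.025],
  ],
)

```text
t: 10.8
position: [0.4481, -0.2406, 0.0035]
ee_rot: [[-1.0, 0.001, 0.003], [0.001, 1.0, -0.001], [-0.003, -0.001, -1.0]]
contact_force: [1.4, 1.1, 6.1]
grip_width: 0.0337
grip_force: 15.0
```

step_arm(
  series=[
    [[0, 0, 0.02], [0, 0, 0], 0.025],
    [[0.01, 0.02, 0.035], [0, 0, 0], 0.025],
    [[0.011, 0.04, 0.025], [0, 0, 0], 0.025],
    [[0.011, 0.04, 0.02], [0, 0, 0], 0.025],
    [[0.011, 0.04, 0], [0, 0, 0], 0.025],
    [[0.011, 0.04, 0], [0, 0, 0], 0.025],
    [[0.011, 0.04, 0], [0, 0, 0], 0.025],
    [[0.011, 0.028, 0], [0, 0, 0], 0.025],
    [[0, 0, 0], [0, 0, 0], 0.025],
    [[0, 0, 0], [0, 0, 0], 0.025],
  ],
)

```text
t: 11.8
position: [0.5226, 0.0079, 0.1022]
ee_rot: [[-1.0, -0.002, -0.001], [-0.002, 1.0, -0.001], [0.001, -0.001, -1.0]]
contact_force: [-0.0, 0.2, -0.3]
grip_width: 0.0337
grip_force: 15.0
```

```bash
cat >> meas.py <<'E'
def asc(c,u,r,w=26):
    hs=cv2.cvtColor(c['frame'],cv2.COLOR_RGB2HSV).astype(int)
    for v in range(*r):
        print(v,''.join('B' if 100<h<125 and s>90 else 'y' if 17<=h<=30 and s>110 and b>150 else 'n' if 17<=h<=30 and s>100 else 'o' if 3<=h<=15 and s>100 and b>145 else 'd' if 3<=h<=15 and s>100 else '.' for h,s,b in hs[v,u-w:u+w+1]))
E
python3 - <<'E'
from meas import *
o=robot.get_obs(); p=np.array(o['position']); print(p,o['contact_force'],o['grip_width'])
c=cap('wrist'); print(proj(c,(.5235,.0098,.047))); asc(c,321,(226,336),40)
E
```

```text
[0.5224 0.0069 0.1021] [0.3607 0.3085 0.1701] 0.0337983772719832
[323.7633 263.2111]
226 .............................BBBBBBBBBBBBBBBBBBBBBBBBBBBBBBB.....................
227 ...........................BBBBBBBBBBBBBBBBBBBBBBBBBBBBBBBBBBB...................
228 ..........................BBBBBBBBBBBBBBBBBBBBBBBBBBBBBBBBBBBBBB.................
229 ........................BBBBBBBBBBBBBBBBBBBBBBBBBBBBBBBBBBBBBBBBBB...............
230 ......................BBBBBBBBBBBBBBBBBBBBBBBBBBBBBBBBBBBBBBBBBBBBB..............
231 ....................BBBBBBBBBBBBBBBBBBBBBBBBBBBBBBBBBBBBBBBBBBBBBBBBB............
232 ...................BBBBBBBBBBBBBBBBBBBBBBBBBBBBBBBBBBBBBBBBBBBBBBBBBBB...........
233 ..................BBBBBBBBBBBBBBBBBBBBBBBBBBBBBBBBBBBBBBBBBBBBBBBBBBBBB..........
234 .................BBBBBBBBBBBBBBBBBBBBBBBBBBBBBBBBBBBBBBBBBBBBBBBBBBBBBBB.........
235 ................BBBBBBBBBBBBBBBBBBBBBBBBBBBBBBBBBBBBBBBBBBBBBBBBBBBBBBBBB........
236 ................BBBBBBBBBBBBBBBBBBBBBBBBBBBBBBBBBBBBBBBBBBBBBBBBBBBBBBBBBB.......
237 ...............BBBBBBBBBBBBBBBBBBBBBBBBBBBBBBBBBBBBBBBBBBBBBBBBBB
[... 7744 characters left out ...]
nnnnnnnn....
328 .....nnnnnnnnnnnnnnnnnnnnnnnnnnnnyyyyyyyyyyyyyyyyyyynnnnnnnnnnnnnnnnnnnnnnnnnn...
329 .....nnnnnnnnnnnnnnnnnnnnnnnnnnnnnnnyyyyyyynnnnnnnnnnnnnnnnnnnnnnnnnnnnnnnnnnn...
330 .....nnnnnnnnnnnnnnnnnnnnnnnnnnnnnnnnnnnnnnnnnnnnnnnnnnnnnnnnnnnnnnnnnnnnnnnn....
331 .....nnnnnnnnnnnnnnnnnnnnnnnnnnnnnnnnnnnnnnnnnnnnnnnnnnnnnnnnnnnnnnnnnnnnnnnn....
332 ....nnnnnnnnnnnnnnnnnnnnnnnnnnnnnnnnnnnnnnnnnnnnnnnnnnnnnnnnnnnnnnnnnnnnnnnnnn...
333 ....nnnnnnnnnnnnnnnnnnnnnnnnnnnnnnnnnnnnnnnnnnnnnnnnnnnnnnnnnnnnnnnnnnnnnnnnnnnB.
334 ....nnnnn.n.nnnnnnnnnnnnnnnnnnnnnnnnnnnnnnnnnnnnnnnnnnnnnnnnnnnnnnnnnnnnnnnnnnn..
335 ....nnnnnnn.nnnnnnnnnnn.nnnn.nnnnnnnn..nnn.nnnnnn..nnnnn.nnn.nnnnnnnnnnnn.nnnn...
```

Brass disc held, slightly skewed. Moving above the mouth for a closer check.

step_arm(
  series=[
    [[0.0015, 0.002, -0.03], [0, 0, 0], 0.025],
    [[0, 0, -0.0185], [0, 0, 0], 0.025],
    [[0, 0, 0], [0, 0, 0], 0.025],
    [[0, 0, 0], [0, 0, 0], 0.025],
  ],
)

```text
t: 12.35
position: [0.5243, 0.0089, 0.0539]
ee_rot: [[-1.0, 0.002, -0.001], [0.002, 1.0, -0.0], [0.001, -0.0, -1.0]]
contact_force: [0.3, 0.2, -0.9]
grip_width: 0.0339
grip_force: 15.0
```

```bash
python3 - <<'E'
from meas import *
o=robot.get_obs(); p=np.array(o['position']); print(p,o['contact_force'])
c=cap('wrist'); asc(c,321,(283,313),20)
b=blob(c,(17,110,150),(30,255,255),(275,255,365,335)); print(b)
f=c['frame'][255:335,275:365]; m=cv2.inRange(cv2.cvtColor(f,cv2.COLOR_RGB2HSV),(17,110,150),(30,255,255)); k=max(cv2.findContours(m,0,1)[0],key=cv2.contourArea); print(cv2.fitEllipse(k))
E
```

```text
[0.5252 0.0091 0.0548] [ 0.1933  0.2304 -0.1721]
283 yyyyyyyyyyyyyyyyyyyyyyyyyyyyyyyyyyyyyyyyy
284 yyyyyyyyyyyyyyyyyyyyyyyyyyyyyyyyyyyyyyyyy
285 yyyyyyyyyyyyyyyyyyyyyyyyyyyyyyyyyyyyyyyyy
286 yyyyyyyyyyyyyyyyyoooooooo.yyyyyyyyyyyyyyy
287 yyyyyyyyyyyyyyooooooooooooooyyyyyyyyyyyyy
288 yyyyyyyyyyyyoooooooooooooodoooyyyyyyyyyyy
289 yyyyyyyyyyyooooooooooooooodooooyyyyyyyyyy
290 yyyyyyyyyy..ooodoooooooooddoooo.yyyyyyyyy
291 yyyyyyyyy.BBoooddooooooodddooo.B.yyyyyyyy
292 yyyyyyyyyBBBooooddddoddddddoooBBByyyyyyyy
293 yyyyyyyy.BBBooooddddddddddooooBBB.yyyyyyy
294 yyyyyyyyBBBB.ooooddddddddoooo.BBBByyyyyyy
295 yyyyyyyyBBBBB.ooooodddddoooo.BBBBByyyyyyy
296 yyyyyyyyBBBBBB.oooooooooooo.BBBBBB.yyyyyy
297 yyyyyyyyBBBBBBB...oooooooo.BBBBBBB.yyyyyy
298 yyyyyyyyBBBBBBBBBB......BBBBBBBBBBdyyyyyy
299 yyyyyyyyBBBBBBBBBBBBBBBBBBBBBBBBB.nyyyyyy
300 yyyyyyyy.BBBBBBBBBBBBBBBBBBBBBBBB.nyyyyyy
301 yyyyyyyyyBBBBBBBBBBBBBBBBBBBBBBBBdyyyyyyy
302 yyyyyyyyy.BBBBBBBBBBBBBBBBBBBBBB.nyyyyyyy
303 yyyyyyyyyyBBBBBBBBBBBBBBBBBBBBB.nnyyyyyyy
304 yyyyyyyyyyn.BBBBBBBBBBBBBBBBBBBnnyyyyyyyy
305 yyyyyyyyyyyy.BBBBBBBBBBBBBBBBB.nyyyyyyyyy
306 yyyyyyyyyyyyy.BBBBBBBBBBBBBB.nnnyyyyyyyyy
307 yyyyyyyyyyyyyyn..BBBBBBBBB.nnnyyyyyyyyyyy
308 yyyyyyyyyyyyyyyyynn....nnnnnnyyyyyyyyyyyy
309 yyyyyyyyyyyyyyyyyyynnnnnnnnyyyyyyyyyyyyyy
310 yyyyyyyyyyyyyyyyyyynnnnyyyyyyyyyyyyyyyyyy
311 yyyyyyyyyyyyyyyyyyyyyyyyyyyyyyyyyyyyyyyyy
312 yyyyyyyyyyyyyyyyyyyyyyyyyyyyyyyyyyyyyyyyy
(array([321.6439, 296.6485]), array([62.9486, 66.7383]), 3298)
((46.64393615722656, 41.64848327636719), (62.9486198425293, 66.73832702636719), 83.55625915527344)
```

step_arm(
  series=[
    [[-0.0012, 0, -0.003], [0, 0, 0], 0.025],
    [[0, 0, 0], [0, 0, 0], 0.025],
    [[0, 0, 0], [0, 0, 0], 0.025],
  ],
)

```text
t: 12.8
position: [0.5232, 0.0099, 0.051]
ee_rot: [[-1.0, 0.0, 0.0], [0.0, 1.0, 0.0], [-0.0, 0.0, -1.0]]
contact_force: [0.5, -0.8, -1.7]
grip_width: 0.0336
grip_force: 15.0
```

```bash
python3 - <<'E'
from meas import *
o=robot.get_obs(); p=np.array(o['position']); print(p,o['contact_force'])
c=cap('wrist'); asc(c,321,(290,311),16)
E
```

```text
[0.5233 0.0099 0.0509] [-0.287  -0.1003 -0.713 ]
290 yyyyyyndoooooooooooooooddoo.yyyyy
291 yyyyy.dooooooooooooooooododBnyyyy
292 yyyyyddooooooooooooooooooo.BByyyy
293 yyyy..doooooooooooooooooodBBB.yyy
294 yyyyBBooooooooooooooodooo.BBBByyy
295 yyyyBBooooooooooooooodooo.BBBByyy
296 yyyyBBooodooooooooooddooo.BBBB.yy
297 yyyyBBoooodoooooooodddoooBBBBB.yy
298 yyyyBBooooddddooddddddoooBBBBB.yy
299 yyyyBB.ooooddddddddddooo.BBBB.nyy
300 yyyy.BBoooodddddddddooooBBBBB.nyy
301 yyyyyBBBoooodddddddoooo.BBBBBdyyy
302 yyyyy.BBBooooooooooooo.BBBBB.nyyy
303 yyyyyyBBBB.oooooooooo.BBBBB.nnyyy
304 yyyyyyn.BBB...ooo....BBBBBBnnyyyy
305 yyyyyyyy.BBBBB.BBBBBBBBBBB.nyyyyy
306 yyyyyyyyy.BBBBBBBBBBBBBB.nnyyyyyy
307 yyyyyyyyyyn..BBBBBBBBB.nnnyyyyyyy
308 yyyyyyyyyyyyynn....nnnnnyyyyyyyyy
309 yyyyyyyyyyyyyyynnnnnnnnyyyyyyyyyy
310 yyyyyyyyyyyyyyynnnnyyyyyyyyyyyyyy
```

step_arm(
  series=[
    [[0.0003, -0.0007, 0], [0, 0, 0], 0.025],
    [[0, 0, -0.002], [0, 0, 0], 0.025],
    [[0, 0, -0.003], [0, 0, 0], 0.025],
    [[0, 0, -0.003], [0, 0, 0], 0.025],
    [[0, 0, 0], [0, 0, 0], 0.025],
  ],
)

```text
t: 13.45
position: [0.5235, 0.0092, 0.0426]
ee_rot: [[-1.0, 0.0, -0.0], [0.0, 1.0, 0.0], [0.0, 0.0, -1.0]]
contact_force: [-0.3, -1.0, -0.7]
grip_width: 0.0338
grip_force: 15.0
```

```bash
python3 - <<'E'
from meas import *
o=robot.get_obs(); p=np.array(o['position']); print(p,o['contact_force'],o['ft_torque'])
c=cap('wrist'); asc(c,321,(284,313),16)
E
```

```text
[0.5235 0.0092 0.0426] [0.6147 0.2226 0.4128] [ 0.0105  0.0162 -0.0075]
284 yyyyyyyyyyyyyyyyyyyyyyyyyyyyyyyyy
285 yyyyyyyyyyyyyyyyyyyyyyyyyyyyyyyyy
286 yyyyyyyyyyyyy..ddddd.yyyyyyyyyyyy
287 yyyyyyyyyy.ddddddddddddyyyyyyyyyy
288 yyyyyyyyyddddddddddddddddyyyyyyyy
289 yyyyyyyydddddddddddddddddddyyyyyy
290 yyyyyyodddddddddddddodddddooyyyyy
291 yyyyyyodddoddddddddddddodddonyyyy
292 yyyyyoodddddddddddddddddoddooyyyy
293 yyyyyooddddddddddooddddddodoodyyy
294 yyyy.oodddddoooooooooooddodoo.yyy
295 yyyy.ooddddooooooooooooodddoo.yyy
296 yyyyBoodddooooooooooooooodoodBnyy
297 yyyyB.odoooooooooooooooooooo.Bnyy
298 yyyyB.ddoooooooooooooooooooo.Bnyy
299 yyyy.BBdooooooooooooooooooo.B.nyy
300 yyyy.BBoooooooooooooooooooo.B.nyy
301 yyyyyBBoooooooooooooooodooo.Bnyyy
302 yyyyy..oooooooooooooooddooo..nyyy
303 yyyyyyBoooodooooooooodddooo.nnyyy
304 yyyyyy.oooodddooooodddddooonnyyyy
305 yyyyyyyooooodddddddddddoooonnyyyy
306 yyyyyyyoooooddddddddddoooo.nyyyyy
307 yyyyyyyyoooooddddddddooooonyyyyyy
308 yyyyyyyyyoooooodddddooooo.yyyyyyy
309 yyyyyyyyyyooooooooooooooyyyyyyyyy
310 yyyyyyyyyyyoooooooooooyyyyyyyyyyy
311 yyyyyyyyyyyyy.ooooooyyyyyyyyyyyyy
312 yyyyyyyyyyyyyyyyyyyyyyyyyyyyyyyyy
```

step_arm(
  series=[
    [[0, 0, -0.0012], [0, 0, 0], 0.025],
    [[0, 0, 0], [0, 0, 0], 0.045],
    [[0, 0, 0], [0, 0, 0], 0.06],
    [[0, 0, 0.02], [0, 0, 0], 0.07],
    [[0, 0, 0.04], [0, 0, 0], 0.07],
    [[0, 0, 0.03], [0, 0, 0], 0.07],
    [[0, 0, 0], [0, 0, 0], 0.07],
    [[0, 0, 0], [0, 0, 0], 0.07],
  ],
)

```text
t: 14.4
position: [0.5235, 0.0092, 0.1316]
ee_rot: [[-1.0, 0.0, 0.001], [0.0, 1.0, -0.0], [-0.001, -0.0, -1.0]]
contact_force: [-0.5, -0.9, -0.9]
grip_width: 0.07
grip_force: 0.0
```

```bash
python3 - <<'E'
from meas import *
o=robot.get_obs(); p=np.array(o['position']); print(p,o['contact_force'])
c=cap('wrist'); 
for z,P in((.044,'brass'),(.039,'blue')): meas(c,P,(.5235,.0095,z),z,60)
f=c['frame'][190:310,262:382]; m=cv2.inRange(cv2.cvtColor(f,cv2.COLOR_RGB2HSV),(17,110,150),(30,255,255)); k=max(cv2.findContours(m,0,1)[0],key=cv2.contourArea); print(cv2.fitEllipse(k))
e=blob(c,*COL['brass'],(262,190,382,310))[0].astype(int); asc(c,e[0],(e[1]-27,e[1]+28,2),28)
E
```

```text
[0.5223 0.0093 0.1301] [-0.102   0.1554 -0.4447]
brass pred [319.6721 249.9205] got (array([321.4588, 249.6432]), array([44.7129, 46.2265]), 1621)
  onz [0.5233 0.0108 0.044 ]
blue pred [319.6973 247.9988] got (array([321.3454, 247.8445]), array([64.9801, 67.6502]), 3451)
  onz [0.5234 0.0107 0.039 ]
((59.33549499511719, 59.77665328979492), (44.418365478515625, 46.61326217651367), 88.46385192871094)
222 .......BBBBBBBBBBBBBBBBBBBBBBBBBBBBBBBBBBBBBBBBBBBB......
224 .....BBBBBBBBBBBBBBBBBBBBBBBBBBBBBBBBBBBBBBBBBBBBBBBB....
226 ...BBBBBBBBBBBBBBBBBBBBBBBBBBBBBBBBBBBBBBBBBBBBBBBBBBBB..
228 ..BBBBBBBBBBBBBBBBBB..nyyyyyyyyyyyyyy.BBBBBBBBBBBBBBBBBB.
230 BBBBBBBBBBBBBBB.yyyyyyyyyyyyyyyyyyyyyyyyn.BBBBBBBBBBBBBBB
232 BBBBBBBBBBBBB.nyyyyyyyyyyyyyyyyyyyyyyyyyyyyy.BBBBBBBBBBBB
234 BBBBBBBBBBB.yyyyyyyyyyyyyyyyyyyyyyyyyyyyyyyyyy.BBBBBBBBBB
236 BBBBBBBBBnyyyyyyyyyyyyyyyyyyyyyyyyyyyyyyyyyyyyyyBBBBBBBBB
238 BBBBBBBB.yyyyyyyyyyyyyyyyyyyyyyyyyyyyyyyyyyyyyyyy.BBBBBBB
240 BBBBBBB.yyyyyyyyyyyyyyyyyyyyyyyyyyyyyyyyyyyyyyyyyy.BBBBBB
242 BBBBBB.yyyyyyyyyyyyyyyyyyy.dddd.yyyyyyyyyyyyyyyyyyy.BBBBB
244 BBBBB.yyyyy
[... 338 characters left out ...]
yyyyyyyyyyyyyBBBBB
256 BBBBB.yyyyyyyyyyyyyyyydoooddddddooo.yyyyyyyyyyyyyyynBBBBB
258 BBBBBB.yyyyyyyyyyyyyyyyyooooooooo.yyyyyyyyyyyyyyyyyBBBBBB
260 BBBBBBB.yyyyyyyyyyyyyyyyyyyyyynyyyyyyyyyyyyyyyyyyy.BBBBBB
262 BBBBBBBB.yyyyyyyyyyyyyyyyyyyyyyyyyyyyyyyyyyyyyyyyBBBBBBBB
264 BBBBBBBBB.yyyyyyyyyyyyyyyyyyyyyyyyyyyyyyyyyyyyy.BBBBBBBBB
266 BBBBBBBBBBBByyyyyyyyyyyyyyyyyyyyyyyyyyyyyyyyyyBBBBBBBBBBB
268 ..BBBBBBBBBBBB.yyyyyyyyyyyyyyyyyyyyyyyyyyyy..BBBBBBBBBBB.
270 ....BBBBBBBBBBBB.nyyyyyyyyyyyyyyyyyyyyy..BBBBBBBBBBBBB...
272 .....BBBBBBBBBBBBBBBB..n.yyyyyyy.....BBBBBBBBBBBBBBB.....
274 .......BBBBBBBBBBBBBBBBBBBBBBBBBBBBBBBBBBBBBBBBBBB.......
276 ...........BBBBBBBBBBBBBBBBBBBBBBBBBBBBBBBBBBBB..........
```

Both discs are home, concentric and flat, with the tube proud. Moving to view the punch.

step_arm(
  series=[
    [[0, 0.03, 0.03], [0, 0, 0], 0.05],
    [[-0.008, 0.035, 0.03], [0, 0, 0], 0.05],
    [[-0.01, 0.045, 0.009], [0, 0, 0], 0.05],
    [[-0.01, 0.045, 0], [0, 0, 0], 0.05],
    [[-0.01, 0.045, 0], [0, 0, 0], 0.05],
    [[-0.01, 0.045, 0], [0, 0, 0], 0.05],
    [[-0.01, 0.045, 0], [0, 0, 0], 0.05],
    [[-0.008, 0.045, 0], [0, 0, 0], 0.05],
    [[0, 0, 0], [0, 0, 0], 0.05],
    [[0, 0, 0], [0, 0, 0], 0.05],
  ],
)

```text
t: 15.55
position: [0.4565, 0.3443, 0.1988]
ee_rot: [[-1.0, -0.002, -0.003], [-0.002, 1.0, -0.002], [0.003, -0.002, -1.0]]
contact_force: [-0.1, -0.7, -0.4]
grip_width: 0.0499
grip_force: 0.0
```

```bash
python3 - <<'E'
from meas import *
o=robot.get_obs(); p=np.array(o['position']); print(p,o['contact_force'])
c=cap('wrist'); save(c,'w8',(200,120,340,240),2.3)
print(blob(c,(22,150,90),(34,255,255),(150,50,500,400)), proj(c,(.4637,.3578,.11)), proj(c,(.4637,.3578,.128)))
E
```

```text
[0.4573 0.3429 0.1995] [-0.7351  0.2303  0.4148]
(array([344.7038, 263.761 ]), array([20.115 , 29.0361]), 88) [339.816  255.1293] [340.9766 262.8754]
```

View pics/w8.png

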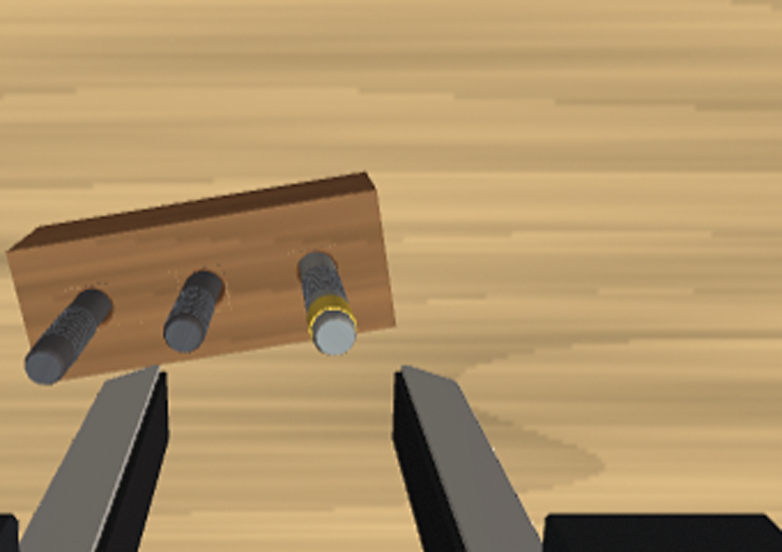

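The yellow-banded punch is in the right-hand hole, head at about (345,265) and base at about (337,234). The two plain dark punches are at (281,265) and (219,280).

```bash
python3 - <<'E'
from meas import *
p=np.array([.4571,.3434,.1992])
for u,v,z in((345.0,264.8,.128),(337.4,234.3,.048)): d=off(u,v,z-p[2]); print(d, p[:2]*1e3+d[:2])
s=cap('side'); R=np.diag([-1.,1,-1]); w={'K':KW,'rotation':R@H[:3,:3],'eye':R@H[:3,3]+p}
b=blob(s,(22,150,90),(34,255,255),(265,355,295,385)); q=cross(ray(s,*b[0]),ray(w,344.7,263)); print(b,q)
E
```

```text
[  7.7957  17.9052 -71.2   ] [464.8957 361.3052]
[   6.391    15.8369 -151.2   ] [463.491  359.2369]
(array([275.8883, 370.6915]), array([ 9.2547, 11.6134]), 72) (array([0.4673, 0.3616, 0.1108]), [np.float64(2.0668941217160297), np.float64(2.0668941217159658)])
```

step_arm(
  newtons=35,
  series=[
    [[0.0075, 0.0155, 0], [0, 0, 0], 0.034],
    [[0, 0, -0.02], [0, 0, 0], 0.034],
    [[0, 0, -0.03], [0, 0, 0], 0.034],
    [[0, 0, -0.03], [0, 0, 0], 0.034],
    [[0, 0, -0.03], [0, 0, 0], 0.034],
    [[0, 0, -0.023], [0, 0, 0], 0.034],
    [[0, 0, 0], [0, 0, 0], 0.034],
  ],
)

```text
t: 16.55
position: [0.4631, 0.3574, 0.0646]
ee_rot: [[-1.0, 0.002, -0.006], [0.002, 1.0, -0.004], [0.006, -0.004, -1.0]]
contact_force: [0.1, -0.0, 0.8]
grip_width: 0.0344
grip_force: 0.0
```

step_arm(
  series=[
    [[0, 0, 0], [0, 0, 0], 0.02],
    [[0, 0, 0], [0, 0, 0], 0.005],
    [[0, 0, 0], [0, 0, 0], 0.005],
    [[0, 0, 0], [0, 0, 0], 0.005],
    [[0, 0, 0], [0, 0, 0], 0.005],
  ],
)

```text
t: 17.05
position: [0.4661, 0.3576, 0.069]
ee_rot: [[-1.0, -0.001, 0.003], [-0.001, 1.0, -0.003], [-0.003, -0.003, -1.0]]
contact_force: [-0.0, -4.9, 1.4]
grip_width: 0.0133
grip_force: 35.0
```

step_arm(
  series=[
    [[0, 0, 0.01], [0, 0, 0], 0.005],
    [[0, 0, 0.015], [0, 0, 0], 0.005],
    [[0, 0, 0.025], [0, 0, 0], 0.005],
    [[0, 0, 0.035], [0, 0, 0], 0.005],
    [[0, 0, 0.045], [0, 0, 0], 0.005],
    [[0, 0, 0], [0, 0, 0], 0.005],
  ],
)

```text
t: 17.65
position: [0.4685, 0.3627, 0.2056]
ee_rot: [[-1.0, 0.0, 0.012], [0.0, 1.0, 0.009], [-0.012, 0.009, -1.0]]
contact_force: [1.0, 1.2, -0.9]
grip_width: 0.0135
grip_force: 35.0
```

```bash
python3 - <<'E'
from meas import *
o=robot.get_obs(); p=np.array(o['position']); print(p,o['ee_rot'],o['contact_force'],o['ft_torque'],o['grip_width'])
c=cap('wrist'); cv2.imwrite('/tmp/w9.png',c['frame'][:,:,::-1])
# predicted pixels of punch head, band, tip in tool frame
for n,z in(('head',.061),('bottom',-.049),('tip',-.063)): print(n,proj({'rotation':np.diag([-1.,1,-1])@H[:3,:3],'eye':np.diag([-1.,1,-1])@H[:3,3],'K':KW},(0,.0015,z)))
hs=cv2.cvtColor(c['frame'],cv2.COLOR_RGB2HSV)
print(blob(c,(22,150,90),(34,255,255),(250,200,400,460)))
m=cv2.inRange(hs[240:330,280:370],(12,110,60),(30,255,255)); 
asc(c,322,(236,330,3),30)
E
```

```text
[0.4654 0.3605 0.1996] [[-1.      0.0001  0.003 ]
 [ 0.0001  1.      0.003 ]
 [-0.0029  0.003  -1.    ]] [-0.4455 -0.1043 -1.3492] [ 0.0235  0.0077 -0.0016] 0.0136864439956156
head [321.682  364.7517]
bottom [321.5257 264.5547]
tip [321.5151 257.7655]
(array([321.3585, 334.2913]), array([33.8049, 35.4795]), 558)
236 dddddddddddddddooooooddddddddddooooooodddddooooooooooooooonnn
239 oooooooooooooooooooo.oooooooooooooooooooooooooooooooooooooynn
242 ooooooooooooooooooooooooooooooooooooooooooooooooooooooooooon.
245 oooooooooooooooooooooooooooooooooooooooooooooooooooooooooodyn
248 oooooooooooooooooooooooooooooooooodoooodoodddddodddoddddood.n
251 odddddddddddddddddddddddddddddddddddddddddddddddooooooooooddy
254 ddddddddddddddddddddddoddddddddddoooooooooooooooo..yyynnnnnnn
257 dddddoooooooooooooooood...............nnnnnnnnnnnnnnnnnnnnnnn
260 ooooooooooo...yyynnn....................nnnnnnnnnnnnnnnnnnnnn
263 nnnnnnnnnnnnnnnnnnn......................nnnnnnnnnnnnnnnnnnnn
266 nnnnnnnnnnnnnnnnnn.......................nnnnnnnnnnnnnnnnnnnn
269 nnnnnnnnnnnnnnnnnn.......................nnnnnnnnnnnnnnn
[... 625 characters left out ...]
........................................
302 .............................................................
305 .............................................................
308 .............................................................
311 .............................................................
314 .............................................................
317 ...........................nnnnnnn...........................
320 ...................nnnnnnnnnnnnnnnnnnnnnn....................
323 ................nnnnnnnnnnnnnnnnnnnnnnnnnnnn.................
326 ..............nnnnnnnnnnnnnnnnnnnnnnnnnnnnnnyyn..............
329 .............nnnnnnnnnnnnnnnnnnnnnnnnnnnnnnnyyn..............
```

```bash
python3 - <<'E'
from meas import *
f=cv2.imread('/tmp/w9.png'); g=cv2.cvtColor(f,cv2.COLOR_BGR2HSV)
print('col V/S/H', [(v,*g[v,321]) for v in range(248,262)]); print([(v,*map(int,g[v,321])) for v in range(330,400,3)])
for v in (270,300,370): print(v,[int(x) for x in g[v,296:348,2]])
for v in(254.5,255.5,256.5): print(off(321.5,v,-.049)+[7,0,0])
for v in(365,): print(off(321.4,v,.061))
E
```

```text
col V/S/H [(248, np.uint8(14), np.uint8(134), np.uint8(146)), (249, np.uint8(14), np.uint8(134), np.uint8(146)), (250, np.uint8(15), np.uint8(136), np.uint8(143)), (251, np.uint8(14), np.uint8(136), np.uint8(141)), (252, np.uint8(14), np.uint8(135), np.uint8(140)), (253, np.uint8(14), np.uint8(136), np.uint8(141)), (254, np.uint8(15), np.uint8(133), np.uint8(130)), (255, np.uint8(19), np.uint8(73), np.uint8(84)), (256, np.uint8(24), np.uint8(16), np.uint8(80)), (257, np.uint8(21), np.uint8(22), np.uint8(82)), (258, np.uint8(21), np.uint8(22), np.uint8(82)), (259, np.uint8(23), np.uint8(25), np.uint8(82)), (260, np.uint8(19), np.uint8(25), np.uint8(82)), (261, np.uint8(19), np.uint8(25), np.uint8(83))]
[(330, 23, 181, 120), (333, 23, 182, 126), (336, 130, 10, 76), (339, 19, 25, 83), (342, 23, 24, 85), (345, 17, 24, 97), (348, 36, 10, 127), (351, 90, 13, 160), (354, 83, 15, 158), (357, 86, 13, 159), (360, 90, 11, 158), (363, 86, 13, 160), (366, 87, 14, 159), (369, 90, 11, 159), (372, 83, 14, 162), (375, 27, 17, 165), (378, 18, 103, 218), (381, 19, 103, 216), (384, 110, 55, 28), (387, 1
[... 223 characters left out ...]
 85, 88, 90, 93, 97, 102, 106, 107, 193, 194, 192, 191, 190, 190, 191, 190, 189, 189, 189, 190, 189, 189, 188]
300 [108, 108, 108, 107, 107, 108, 111, 75, 23, 19, 20, 27, 79, 82, 61, 83, 81, 76, 65, 55, 59, 73, 72, 81, 90, 91, 91, 87, 78, 81, 66, 67, 61, 75, 91, 96, 87, 77, 93, 86, 23, 17, 18, 14, 52, 111, 109, 107, 107, 108, 107, 107]
370 [168, 60, 48, 52, 53, 42, 28, 24, 121, 191, 189, 189, 191, 179, 160, 160, 162, 163, 162, 163, 162, 161, 162, 161, 161, 161, 159, 160, 160, 158, 158, 158, 158, 159, 160, 160, 159, 160, 155, 172, 187, 187, 193, 124, 28, 12, 33, 53, 54, 52, 51, 89]
[  0.2866   1.4656 -49.    ]
[  0.9492   1.4664 -49.    ]
[  1.6128   1.4672 -49.    ]
[ 0.0976  1.391  61.    ]
```

step_arm(
  series=[
    [[0.007, -0.037, 0], [0, 0, 0], 0.005],
    [[0.007, -0.045, 0], [0, 0, 0], 0.005],
    [[0.007, -0.045, 0], [0, 0, 0], 0.005],
    [[0.007, -0.045, 0], [0, 0, 0], 0.005],
    [[0.007, -0.045, 0], [0, 0, 0], 0.005],
    [[0.007, -0.045, 0], [0, 0, 0], 0.005],
    [[0.008, -0.045, 0], [0, 0, 0], 0.005],
    [[0.008, -0.044, -0.02], [0, 0, 0], 0.005],
    [[0, 0, -0.03], [0, 0, 0], 0.005],
    [[0, 0, -0.018], [0, 0, 0], 0.005],
    [[0, 0, 0], [0, 0, 0], 0.005],
    [[0, 0, 0], [0, 0, 0], 0.005],
  ],
)

```text
t: 19.1
position: [0.5225, 0.0088, 0.1288]
ee_rot: [[-1.0, 0.0, -0.002], [0.0, 1.0, 0.001], [0.002, 0.001, -1.0]]
contact_force: [1.0, -0.1, -0.4]
grip_width: 0.0135
grip_force: 35.0
```

```bash
python3 - <<'E'
from meas import *
for i in range(3):
    s=cap('side'); o=robot.get_obs(); print(np.array(o['position']),o['contact_force'],np.array(o['ee_rot'])[2])
cv2.imwrite('/tmp/s9.png',s['frame'][:,:,::-1])
for n,z in(('mouth',.047),): print(proj(s,(.525,.0098,z)))
hs=cv2.cvtColor(s['frame'],cv2.COLOR_RGB2HSV); asc(s,361,(235,285),14)
E
```

```text
[0.5238 0.009  0.1305] [ 0.3522  0.3659 -2.2517] [-0.0019 -0.0001 -1.    ]
[0.5238 0.009  0.1306] [-0.3182  0.3371 -1.3268] [-0.0021 -0.0001 -1.    ]
[0.5237 0.009  0.1305] [-0.4185  0.3424 -2.0815] [-0.002  -0.0001 -1.    ]
[361.8389 264.4153]
235 yyyyyyyyyyyyyy.......nyyyyyyy
236 yyyyyyyyyyyyyy.......nyyyyyyy
237 yyyyyyyyyyyyyy.......nyyyyyyy
238 yyyyyyyyyyyyyy.......nyyyyyyy
239 yyyyyyyyyyyyyy.......nyyyyyyy
240 yyyyyyyyyyyyyy.......nyyyyyyy
241 yyyyyyyyyyyyyy.......nyyyyyyy
242 yyyyyyyyyyyyyy.......nyyyyyyy
243 yyyyyyyyyyyyyy.......nyyyyyyy
244 yyyyyyyyyyyyyy.......nyyyyyyy
245 yyyyyyyyyyyyyy.......nyyyyyyy
246 yyyyyyyyyyyyyy.......nyyyyyyy
247 yyyyyyyyyyyyyn......nnyyyyyyy
248 yyyyyyyyyyyyyn......nyyyyyyyy
249 yyyyyyyyyyyyyy......nyyyyyyyy
250 yyyyyyyyyyyyyyy....nyyyyyyyyy
251 yyyyyyyyyyyyyyyyynnyyyyyyyyyy
252 yyyyyyyyyyyyyyyyyyyyyyyyyyyyy
253 yyyyyyynyyyyyyyyyyyyyyyyyyyyy
254 yyyyyn....nyyyyyynyyyyyyyyyyy
255 yyyyn........yynnnyyyyyyyyyyy
256 yyy.............nnyyyyyyyyyyy
257 yy.................yyyyyyyyyy
258 y....................nyyyyyyy
259 ........................yyyyy
260 ...........................ny
261 ............yyyyyn...........
262 ..........yyyyyyyyyyy........
263 .........yyyyyyyyyyyyyy......
264 ....BB.oyyyyy.oooyyyyyy......
265 ...BB..yyyyyyoooooyyyyyyo....
266 ..BBB.oyyyyyyoooooyyyyyyy.BB.
267 ..BBB.oyyyyyyoooodyyyyyyy.BBB
268 ..BBB..yyyyyyy...yyyyyyyy.BBB
269 ..BBBB.yyyyyyyyyyyyyyyyy..BBB
270 ..BBBB..yyyyyyyyyyyyyyyy.BBBB
271 ..BBBBB..yyyyyyyyyyyyy...BBBB
272 ..BBBBBB...yyyyyyyyy...BBBBBB
273 ...BBBBBBB............BBBBBB.
274 ....BBBBBBBBBB....BBBBBBBBBB.
275 .....BBBBBBBBBBBBBBBBBBBBBB..
276 ......BBBBBBBBBBBBBBBBBBB....
277 .........BBBBBBBBBBBBBB......
278 .............BBBBBB..........
279 .............................
280 .............................
281 .............................
282 .............................
283 .............................
284 .............................
```

```bash
python3 - <<'E'
from meas import *
s=cap('side'); f=s['frame'].astype(float)
P=np.array([.5245,.0095,0])
for z in(.047,.068,.08,.095): print(z,proj(s,P+[0,0,z]))
print('1mm x',proj(s,P+[.001,0,.06])-proj(s,P+[0,0,.06]))
hs=cv2.cvtColor(s['frame'],cv2.COLOR_RGB2HSV).astype(float)
# sat-based subpixel edges of punch
for v in range(228,247,3): print(v,[int(x) for x in hs[v,355:376,1]])
# copper hue centroid of tube top
m=(hs[262:270,365-16:378,0]<15)&(hs[262:270,349:378,1]>110); print(m.astype(int).sum(0), np.where(m)[1].mean()+349,np.where(m)[0].mean()+262)
mb=((hs[255:282,335:395,0]>100)&(hs[255:282,335:395,0]<125)&(hs[255:282,335:395,1]>90)); ys,xs=np.where(mb); print('blue u',xs.min()+335,xs.max()+335)
my=((hs[260:275,340:385,0]>=17)&(hs[260:275,340:385,0]<31)&(hs[260:275,340:385,1]>110)); ys,xs=np.where(my[4:10]); print('brass u',xs.min()+340,xs.max()+340)
E
```

```text
0.047 [362.1618 264.4197]
0.068 [362.812  254.6312]
0.08 [363.1902 248.9382]
0.095 [363.6698 241.7176]
1mm x [-0.4961 -0.1637]
228 [157, 157, 158, 160, 158, 151, 124, 81, 54, 49, 49, 54, 58, 81, 122, 147, 156, 158, 158, 157, 158]
231 [158, 158, 158, 157, 157, 147, 116, 71, 50, 46, 50, 51, 58, 88, 133, 152, 157, 159, 157, 157, 159]
234 [159, 157, 156, 157, 155, 144, 111, 69, 50, 48, 49, 53, 64, 97, 137, 154, 155, 158, 157, 159, 157]
237 [157, 156, 157, 155, 152, 139, 101, 62, 50, 49, 52, 54, 69, 109, 141, 156, 158, 159, 159, 158, 158]
240 [157, 156, 157, 157, 152, 131, 92, 59, 48, 48, 49, 56, 74, 118, 148, 156, 157, 158, 158, 159, 158]
243 [158, 158, 157, 157, 149, 125, 80, 53, 47, 50, 52, 55, 82, 126, 151, 157, 158, 158, 158, 159, 159]
246 [158, 157, 158, 157, 147, 116, 73, 50, 49, 49, 51, 60, 91, 133, 154, 159, 159, 158, 159, 159, 159]
[0 0 0 0 0 0 0 0 0 0 0 2 3 4 3 2 0 0 0 0 0 0 0 0 0 0 0 0 0] 362.0 265.85714285714283
blue u 349 375
brass u 354 371
```

step_arm(
  series=[
    [[0.0006, 0, -0.008], [0, 0, 0], 0.005],
    [[0, 0, -0.008], [0, 0, 0], 0.005],
    [[0, 0, -0.004], [0, 0, 0], 0.005],
    [[0, 0, -0.001], [0, 0, 0], 0.005],
    [[0, 0, 0], [0, 0, 0], 0.005],
  ],
)

```text
t: 20.0
position: [0.5239, 0.0088, 0.1084]
ee_rot: [[-1.0, 0.0, 0.0], [0.0, 1.0, 0.001], [-0.0, 0.001, -1.0]]
contact_force: [0.1, 0.6, -0.3]
grip_width: 0.0133
grip_force: 35.0
```

```bash
cat > st.py <<'E'
from meas import *
F=[];P=[];T=[]
for i in range(6):
    s=cap('side'); o=robot.get_obs(); F.append(o['contact_force']);P.append(o['position']);T.append(o['ft_torque'])
print('P',np.mean(P,0),'F',np.mean(F,0),'T',np.mean(T,0),o['grip_width'],o['t'])
print('zaxis',np.array(o['ee_rot'])[:,2])
E
python3 st.py
```

```text
P [0.5238 0.0088 0.1088] F [ 1.257   0.7955 -0.1969] T [ 0.2954 -0.1922 -0.0058] 0.013510501431250849 20.4
zaxis [ 0.0005  0.0003 -1.    ]
```

step_arm(
  series=[
    [[0.0008, 0.0005, 0], [0, 0, 0], 0.005],
    [[0, 0, 0], [0, 0, 0], 0.005],
  ],
)

```text
t: 20.6
position: [0.5242, 0.009, 0.1084]
ee_rot: [[-1.0, -0.0, -0.001], [-0.0, 1.0, -0.0], [0.001, -0.0, -1.0]]
contact_force: [0.4, 0.1, -1.5]
grip_width: 0.0137
grip_force: 35.0
```

```bash
python3 st.py
```

```text
P [0.5243 0.009  0.1085] F [ 0.2629  0.1873 -1.1178] T [ 0.0655 -0.0503 -0.0022] 0.013552550449600239 21.0
zaxis [-0.0003 -0.0001 -1.    ]
```

step_arm(
  series=[
    [[0.0003, 0.0002, -0.001], [0, 0, 0], 0.005],
    [[0, 0, -0.0015], [0, 0, 0], 0.005],
    [[0, 0, 0], [0, 0, 0], 0.005],
  ],
)

```text
t: 21.3
position: [0.5247, 0.0093, 0.106]
ee_rot: [[-1.0, 0.0, -0.0], [0.0, 1.0, 0.0], [0.0, 0.0, -1.0]]
contact_force: [0.0, 0.5, 0.5]
grip_width: 0.0135
grip_force: 35.0
```

```bash
python3 st.py
```

```text
P [0.5247 0.0093 0.1061] F [-0.6274 -0.1477  0.2526] T [-0.0191  0.0716  0.0021] 0.013612799872732333 21.7
zaxis [ 0.  0. -1.]
```

step_arm(
  series=[
    [[-0.0002, 0, -0.0015], [0, 0, 0], 0.005],
    [[0, 0, -0.0015], [0, 0, 0], 0.005],
    [[0, 0, 0], [0, 0, 0], 0.005],
    [[0, 0, 0], [0, 0, 0], 0.005],
  ],
)

```text
t: 22.1
position: [0.5247, 0.0093, 0.1032]
ee_rot: [[-1.0, 0.0, 0.0], [0.0, 1.0, 0.0], [-0.0, 0.0, -1.0]]
contact_force: [-0.6, -0.4, 2.3]
grip_width: 0.0139
grip_force: 35.0
```

```bash
python3 st.py; python3 st.py; python3 - <<'E'
from meas import *
s=cap('side'); hs=cv2.cvtColor(s['frame'],cv2.COLOR_RGB2HSV); asc(s,361,(246,276),14)
E
```

```text
P [0.5247 0.0093 0.1031] F [-0.1967 -0.2888  1.8872] T [-0.0219  0.022  -0.0011] 0.013920151527799527 22.5
zaxis [ 0.0003  0.     -1.    ]
P [0.5247 0.0093 0.1031] F [ 0.4925 -0.4665  1.7176] T [-0.0541 -0.0121  0.0057] 0.013984117985971043 22.9
zaxis [ 0.0002  0.0001 -1.    ]
246 yyyyyyyyyyyyy.......nyyyyyyyy
247 yyyyyyyyyyyyy.......nyyyyyyyy
248 yyyyyyyyyyyyy.......nyyyyyyyy
249 yyyyyyyyyyyyy.......nyyyyyyyy
250 yyyyyyyyyyyyy.......nyyyyyyyy
251 yyyyyyyyyyyyy.......nyyyyyyyy
252 yyyyyyyyyyyyy.......nyyyyyyyy
253 yyyyyyynyyyyn.......nyyyyyyyy
254 yyyyyy....nn.......nnyyyyyyyy
255 yyyyn..............nyyyyyyyyy
256 yyy................nyyyyyyyyy
257 yy..................yyyyyyyyy
258 y.....................yyyyyyy
259 ........................yyyyy
260 ...........................ny
261 .............................
262 ..........yyy.....nny........
263 .........yyyyy...nnyyyy......
264 ....BB.oyyyyyy.nnnyyyyy......
265 ...BB..yyyyyyoood.yyyyyyo....
266 ..BBB..yyyyyyoooddyyyyyyy.BB.
267 ..BBB..yyyyyyoooodyyyyyyy.BBB
268 ..BBB..yyyyyyy...yyyyyyyy.BBB
269 ..BBBB.yyyyyyyyyyyyyyyyy..BBB
270 ..BBBB..yyyyyyyyyyyyyyyy..BBB
271 ..BBBBB..yyyyyyyyyyyyy...BBBB
272 ..BBBBBB...yyyyyyyyy...BBBBBB
273 ...BBBBBBB............BBBBBB.
274 ....BBBBBBBBBB....BBBBBBBBBB.
275 .....BBBBBBBBBBBBBBBBBBBBBB..
```

The net push is about 3.2–3.7 N, so the pilot is about half way in. The side forces are near zero and the punch is upright. Handing in.

```bash
python3 -c "
from plant import robot
print(robot.finish_job())"
```

```text
the job is handed in; nothing more can be done
None
```

Handed in at about 23 s: both discs are home and flat on the tube, and the arm is still holding the yellow-banded punch upright with its pilot about half way in (about 3.5 N, judged from the push force). The judge's result was not shown.

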